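# Refill the sloped jar rack and shut its drop front

### The arm

A 6-joint arm with a two-finger parallel gripper is mounted at the origin on the work surface. World frame = base frame: x ahead of the robot, y to its left, z up, the work surface at z = 0. Lengths are in m, angles in rad, forces in N, time in s.
With the tool pointing down it reaches from about 0.425 to 0.95 m from the base axis. Payload 3.5 kg.
Tool frame: the origin (TCP) lies at the very end of the fingers, on their centre line; the grasp point (between the pads) lies behind it (robot.grip_depth is the x of the grasp point in the tool frame, in m); x points along the fingers, y is the direction in which the jaws open and shut, and the axes are right-handed (so a half turn about x gives the same grasp; the last joint's range is limited). The gripper opens to 85 mm and grips with 20 to 120 N. Pads are 22 mm wide; open, the fingers measure 114 mm over their backs; the gripper's body (76 mm by 85 mm) begins 54 mm behind the grasp point. The pads swing forward as they close: fully open they stand 13 mm farther back than shut.
Start: joints at [-1.266, 0.286, 1.577, -0, 1.279, -0.15], TCP at [0.297, -0.606, 0.231] pointing down, gripper open.
Joint ranges: [-2.77, 2.77], [-0.9, 2.22], [0.21, 2.48], [-1.53, 4.67], [0.24, 2.81], [-2.84, 2.84]. Speed limits (rad/s): [2.79, 2.79, 3.14, 3.14, 3.14, 3.14].

### API

Orientations are given as a 3x3 rotation matrix whose columns are the frame's x, y, z axes.
In Python, from cell import robot gives the robot as it stands. The module is installed in compiled form; this text tells all that it offers.
- The arm moves only by the shell command python3 -m crank 'ROWS' [FORCE]. ROWS is JSON, a list of rows, each a list of 3 entries, a list of its own where there are three numbers: the closure, from -1 (fully open) to 1 (shut), then the shift along the tool's x, y, z in mm, then the turn about the tool's x in degrees. In form: [[hand, [tx, ty, tz], roll], ...]. A call has exactly 8 rows; each row is the pose to reach, as a shift and turn from the pose measured when the call began, along the tool's axes at that moment; what a row does not reach only later rows make up. A row lasts 1/12 s, in which the tool goes at most 41.7 mm and 7.16 degrees, less where a joint would pass 70% of its speed; a pose out of reach is approached as far as the arm can. A call with a gripper value outside its range is refused whole. The fingers move at their own pace and stop on an object; FORCE is the grip in N (left out, the last holds). Time passes only in rows, so rows that repeat a pose let the fingers close, or fill a call up. It gives the time, the measured TCP pose, the force and the opening at its end, in the units of the state.
- robot.get_state(): the state, without advancing time (a new reading comes with each control period).
- robot.capture(name): name is "scene" or "top" or "wrist"; returns (picture, depth): 400x640x3 uint8, blue, green, red; 400x640 float32, m along the optical axis (not along the pixel's ray), 0 where there is no reading.
- robot.calibration(name): a dict with "fx", "fy", "cx", "cy" (pixels), "k1" (the pictures are not rectified: a ray, as slopes to the right and down, at radius r is drawn at 1 + k1 r^2 times it, then the intrinsics apply), "cam_to_world" (4x4, takes a point from camera to world coordinates). Camera axes: x right, y up, looking along -z (the intrinsics and any distortion apply to the point x, -y, -z); pixel columns grow to the right and rows downward; lengths in m; the calibration is good to about 2 mm. A picture is of the moment at which its call begins: read the wrist's pose just before it. calibration takes no time and is no camera call; for the wrist camera it gives the pose at the moment of the call.
- robot.finish_job(): hands the job in, once; it reports no verdict.
The state is a dict: "t": time; "qpos": joint angles; "qd": joint speeds; "joint_torque": joint torques, N m; "position": TCP position; "tcp_rot": TCP orientation; "force": force on the tool from outside, world axes, zero at the start; "wrist_torque": the same for the moment, N m; "gripper_width": finger opening in m.
Only numpy, scipy, OpenCV 4.12 (cv2) and the standard library are available. Lean on these libraries where they do the work, as an engineer would, in place of code of your own. Each camera call takes 0.05 s, during which the arm holds its last target.

### The job

Put the two spare jars of filter rings, cap up, into the two empty pockets of the sloping rack in the low wooden cabinet, each fully home. Then swing the cabinet's drop front fully shut. Leave the jars already in the rack and everything else on the table where they are.

Things in the scene. Friction and masses are not known exactly. Their poses are not given: they have to be found in the camera images.
- jar0_mid (a point): One of five like slim screw-top glass jars of white ceramic rings, plain metal cap: a straight cylinder 46 mm across (cap as wide), 110 mm tall, 150 to 310 g. Point: its centre, half-way up; z from base to cap. Three of the five sit in pockets of the rack, the two spares stand upright on the table to the right.
- jar1_mid (a point): One of five like slim screw-top glass jars of white ceramic rings, plain metal cap: a straight cylinder 46 mm across (cap as wide), 110 mm tall, 150 to 310 g. Point: its centre, half-way up; z from base to cap. Three of the five sit in pockets of the rack, the two spares stand upright on the table to the right.
- jar2_mid (a point): One of five like slim screw-top glass jars of white ceramic rings, plain metal cap: a straight cylinder 46 mm across (cap as wide), 110 mm tall, 150 to 310 g. Point: its centre, half-way up; z from base to cap. Three of the five sit in pockets of the rack, the two spares stand upright on the table to the right.
- jar3_mid (a point): One of five like slim screw-top glass jars of white ceramic rings, plain metal cap: a straight cylinder 46 mm across (cap as wide), 110 mm tall, 150 to 310 g. Point: its centre, half-way up; z from base to cap. Three of the five sit in pockets of the rack, the two spares stand upright on the table to the right.
- jar4_mid (a point): One of five like slim screw-top glass jars of white ceramic rings, plain metal cap: a straight cylinder 46 mm across (cap as wide), 110 mm tall, 150 to 310 g. Point: its centre, half-way up; z from base to cap. Three of the five sit in pockets of the rack, the two spares stand upright on the table to the right.
- pocket0 (a point): One of five like pockets in a row, 85 mm apart: square cell 54 x 54 mm, 46 mm deep, its axis leaning 30 deg from vertical towards the robot. Point: where the centre of a fully seated jar lies, on the axis, 55 mm out from the pocket floor. Frame: z vertical, y along the row, x to the back; axis outward is (-0.5, 0, 0.866). Empty ones: no jar there at the start.
- pocket1 (a point): One of five like pockets in a row, 85 mm apart: square cell 54 x 54 mm, 46 mm deep, its axis leaning 30 deg from vertical towards the robot. Point: where the centre of a fully seated jar lies, on the axis, 55 mm out from the pocket floor. Frame: z vertical, y along the row, x to the back; axis outward is (-0.5, 0, 0.866). Empty ones: no jar there at the start.
- pocket2 (a point): One of five like pockets in a row, 85 mm apart: square cell 54 x 54 mm, 46 mm deep, its axis leaning 30 deg from vertical towards the robot. Point: where the centre of a fully seated jar lies, on the axis, 55 mm out from the pocket floor. Frame: z vertical, y along the row, x to the back; axis outward is (-0.5, 0, 0.866). Empty ones: no jar there at the start.
- pocket3 (a point): One of five like pockets in a row, 85 mm apart: square cell 54 x 54 mm, 46 mm deep, its axis leaning 30 deg from vertical towards the robot. Point: where the centre of a fully seated jar lies, on the axis, 55 mm out from the pocket floor. Frame: z vertical, y along the row, x to the back; axis outward is (-0.5, 0, 0.866). Empty ones: no jar there at the start.
- pocket4 (a point): One of five like pockets in a row, 85 mm apart: square cell 54 x 54 mm, 46 mm deep, its axis leaning 30 deg from vertical towards the robot. Point: where the centre of a fully seated jar lies, on the axis, 55 mm out from the pocket floor. Frame: z vertical, y along the row, x to the back; axis outward is (-0.5, 0, 0.866). Empty ones: no jar there at the start.
- cabinet: Low open-topped wooden cabinet, 449 mm wide along its y, sides 62 mm and back board 105 mm high, holding the row of five sloping pockets along its y axis, through its origin. Origin on the table, z up, x to its back, away from the robot; it reaches from 78 mm before to 55 mm behind the origin, its drop front in front.
- front (a joint): Drop front of the cabinet: wooden board 445 mm wide, 72 mm high, 12 mm thick, hinged along its lower edge on the robot's side. Rad: 0 is fully shut (upright, at its stop), growing as the upper edge swings out and down to the robot, to 1.4. Starts 0.4 to 0.85, stays where left by hinge friction; a push of 3 to 12 N from the robot's side near the upper edge shuts it.
- front_edge (a point): Middle of the upper edge of the drop front, on its outer face (the face towards the robot when shut); moves with the board. Its x axis is the inward normal of the board, y runs along the board.
- front_hinge (a point): Middle of the drop front's hinge line, 14 mm above the table, at mid-thickness of the board (outer face 6 mm nearer the robot when shut); turns with the board: y along the hinge.
- cup_mid (a point): Bystander: open white plastic specimen cup, 64 mm wide at the rim, 72 mm tall, among the spare jars; the point is its centre, half-way up.
- hut_mid (a point): Bystander: orange resin coconut hut, a dome 110 mm wide and 68 mm tall, left front; the point is its centre, half-way up.
- tube_mid (a point): Bystander: black plastic feeding tube, 180 mm long along its x axis, up to 34 mm wide and 30 mm high, lying near the robot to the right; the point is its middle, on its axis.
- bigjar: Bystander: wide green glass jar, 90 mm in diameter, 130 mm tall, towards the back right; origin at the centre of its underside.
Things that resemble listed ones, but are neither listed nor needed, are in the scene too. Leave any turquoise or yellow look-alike of the part that bears jar2_mid alone. What is shaped like the part that bears jar3_mid but pink is not meant.

How it is judged:
On the way, in this order (a step that is already met when the one before it is completed fails the run):
1. one spare jar is home in an empty pocket (((distance between jar0_mid and pocket0 below 0.013 m and angle between jar0_mid's own z axis and vertical between 0.36 and 0.75 rad) or (distance between jar0_mid and pocket1 below 0.013 m and angle between jar0_mid's own z axis and vertical between 0.36 and 0.75 rad) or (distance between jar1_mid and pocket0 below 0.013 m and angle between jar1_mid's own z axis and vertical between 0.36 and 0.75 rad) or (distance between jar1_mid and pocket1 below 0.013 m and angle between jar1_mid's own z axis and vertical between 0.36 and 0.75 rad))), for 0.2 s.
2. both spare jars are home, one in each empty pocket ((((distance between jar0_mid and pocket0 below 0.013 m and angle between jar0_mid's own z axis and vertical between 0.36 and 0.75 rad) and (distance between jar1_mid and pocket1 below 0.013 m and angle between jar1_mid's own z axis and vertical between 0.36 and 0.75 rad)) or ((distance between jar0_mid and pocket1 below 0.013 m and angle between jar0_mid's own z axis and vertical between 0.36 and 0.75 rad) and (distance between jar1_mid and pocket0 below 0.013 m and angle between jar1_mid's own z axis and vertical between 0.36 and 0.75 rad)))), for 0.2 s.
3. the drop front is shut (value of joint front below 0.06 rad), for 0.2 s.
At the end, for the whole second after the job is handed in: Every pocket holds one jar, its centre within 13 mm of the seated place and its axis tilted from vertical by 21 to 43 degrees, cap up; all jars at rest; the drop front within 0.06 rad of shut ((((distance between jar0_mid and pocket0 below 0.013 m and angle between jar0_mid's own z axis and vertical between 0.36 and 0.75 rad) and (distance between jar1_mid and pocket1 below 0.013 m and angle between jar1_mid's own z axis and vertical between 0.36 and 0.75 rad)) or ((distance between jar0_mid and pocket1 below 0.013 m and angle between jar0_mid's own z axis and vertical between 0.36 and 0.75 rad) and (distance between jar1_mid and pocket0 below 0.013 m and angle between jar1_mid's own z axis and vertical between 0.36 and 0.75 rad))) and value of joint front below 0.06 rad and distance between jar2_mid and pocket2 below 0.013 m and angle between jar2_mid's own z axis and vertical between 0.36 and 0.75 rad and distance between jar3_mid and pocket3 below 0.013 m and angle between jar3_mid's own z axis and vertical between 0.36 and 0.75 rad and distance between jar4_mid and pocket4 below 0.013 m and angle between jar4_mid's own z axis and vertical between 0.36 and 0.75 rad and linear speed of each of jar0, jar1, jar2, jar3, jar4 below 0.02 m/s); the robot touches nothing.
It fails at once if a jar that was already in the rack is moved more than 20 mm (distance of any of jar2_mid, jar3_mid, jar4_mid from where it was at the start of the episode above 0.02 m).
It fails at once if a bystander (cup, hut, feeding tube, wide jar) is moved more than 30 mm (distance of any of cup_mid, hut_mid, tube_mid, bigjar from where it was at the start of the episode above 0.03 m).
It also fails if it takes over 72 s, if anything falls off the work surface, if the arm or the gripper's body presses on something with over 40 N, if the wrist force passes 120 N, or if a joint passes its speed limit or range.

## Working session

There is one attempt and no reset: what is moved stays moved. The work goes in short steps, Python scripts to look and compute and a shell command to move; the robot and the scene stay as the last step left them, time stands still between calls to the robot, and variables do not carry over. Pictures are saved under pics/ and viewed, and the job is handed in when it is done.

```bash
mkdir -p pics; ls
cat > h.py <<'E'
import numpy as np, cv2
from cell import robot
def cap(name,fn=None):
    c=robot.calibration(name); im,d=robot.capture(name)
    np.savez(f'{fn or name}.npz',im=im,d=d,M=c['cam_to_world'],k=np.array([c['fx'],c['fy'],c['cx'],c['cy'],c['k1']]))
    return im,d,c
def load(fn):
    z=np.load(f'{fn}.npz'); return z
def ray(z,u,v):
    fx,fy,cx,cy,k1=z['k']; 
    K=np.array([[fx,0,cx],[0,fy,cy],[0,0,1.]])
    p=cv2.undistortPoints(np.array([[[u,v]]],float),K,np.array([k1,0,0,0.]))[0,0]
    dc=np.array([p[0],-p[1],-1.]); M=z['M']
    return M[:3,3],M[:3,:3]@dc
def at_z(z,u,v,h):
    o,d=ray(z,u,v); return o+d*(h-o[2])/d[2]
def dep(z,u,v):
    o,d=ray(z,u,v); return o+d*z['d'][int(round(v)),int(round(u))]
def tri(a,ua,b,ub):
    o1,d1=ray(a,*ua);o2,d2=ray(b,*ub)
    A=np.stack([d1,-d2],1); s=np.linalg.lstsq(A,o2-o1,rcond=None)[0]
    p,q=o1+d1*s[0],o2+d2*s[1]; return (p+q)/2,np.linalg.norm(p-q)
def proj(z,P):
    fx,fy,cx,cy,k1=z['k'];M=z['M'];c=M[:3,:3].T@(np.array(P)-M[:3,3])
    x,y=c[0]/-c[2],-c[1]/-c[2]; r=1+k1*(x*x+y*y); return fx*x*r+cx,fy*y*r+cy
E
python3 - <<'E'
from h import *
np.set_printoptions(precision=4,suppress=True)
for n in ['scene','top','wrist']:
    im,d,c=cap(n); cv2.imwrite(f'pics/{n}0.png',im); print(n,c['cam_to_world'],c['fx'],c['k1'])
s=robot.get_state(); print(s,robot.grip_depth)
E
```

```text
pics
scene [[ 0.4608 -0.7667  0.447   1.0716]
 [ 0.8875  0.4012 -0.2267 -0.2687]
 [-0.0055  0.5012  0.8653  1.2508]
 [ 0.      0.      0.      1.    ]] 489.48729295012896 -0.1529182796630401
top [[ 0.0055  0.9762 -0.2169  0.1461]
 [-1.      0.0044 -0.0054  0.0489]
 [-0.0044  0.2169  0.9762  1.5416]
 [ 0.      0.      0.      1.    ]] 516.5719940109144 -0.13022989945421692
wrist [[ 0.4386  0.861   0.2575  0.3613]
 [-0.8987  0.4209  0.1233 -0.574 ]
 [-0.0022 -0.2855  0.9584  0.3722]
 [ 0.      0.      0.      1.    ]] 280.897210540807 -0.02686199873020425
{'t': 0.15, 'qpos': array([-1.266 ,  0.287 ,  1.5779,  0.    ,  1.2786, -0.15  ]), 'qd': array([-0.0002, -0.0008, -0.0043,  0.0005, -0.    ,  0.0001]), 'joint_torque': array([  0.0008, -40.6607, -29.3141,  -0.0002,   0.004 ,  -0.    ]), 'position': array([ 0.2964, -0.6059,  0.2302]), 'tcp_rot': array([[-0.0006,  0.4393, -0.8984],
       [ 0.0018, -0.8983, -0.4393],
       [-1.    , -0.0018, -0.0003]]), 'force': array([-0.6876,  0.6307, -0.5556]), 'wrist_torque': array([ 0.0096,  0.0297, -0.0298]), 'gripper_width': 0.0854146903453377} -0.0187
```

View pics/scene0.png

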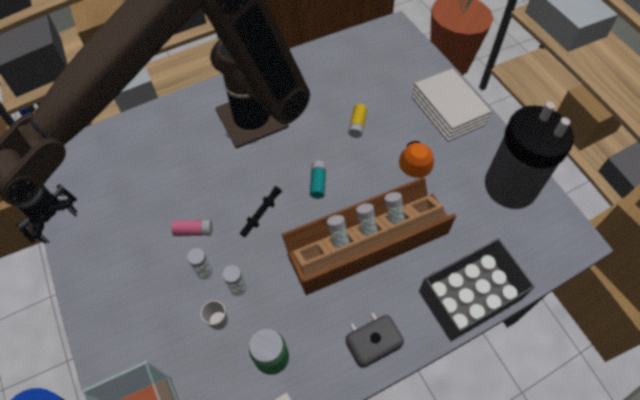

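View pics/top0.png

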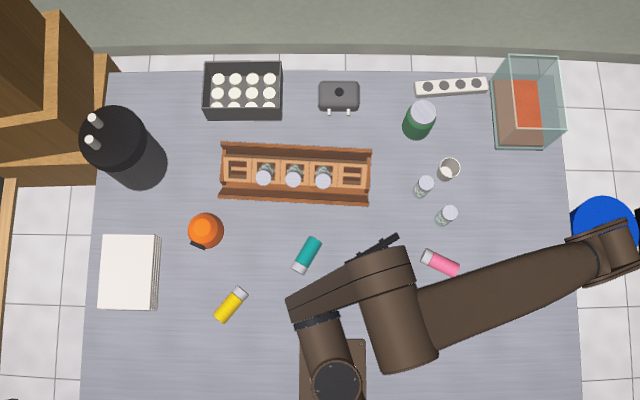

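View pics/wrist0.png

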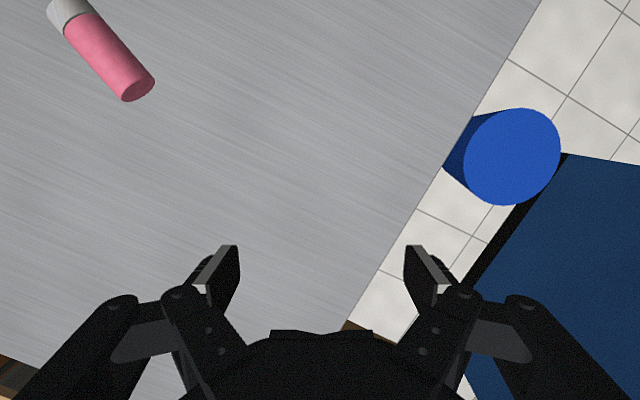

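Spares appear to be the white-ring jars at top (424,186) and (446,215). The pink one (440,263), turquoise (306,255) and yellow (231,304) are decoys. I'll confirm in enlarged crops.

Run:
```python
from h import *
a=load('top')['im']; b=load('scene')['im']
c1=cv2.resize(a[130:215,210:380],None,fx=4.6,fy=4.6,interpolation=cv2.INTER_CUBIC)
c2=cv2.resize(a[140:240,390:480],None,fx=4,fy=4,interpolation=cv2.INTER_CUBIC)
c3=cv2.resize(b[230:340,170:260],None,fx=4,fy=4,interpolation=cv2.INTER_CUBIC)
c4=cv2.resize(b[170:295,275:460],None,fx=4.3,fy=4.3,interpolation=cv2.INTER_CUBIC)
cv2.imwrite('pics/c1.png',c1);cv2.imwrite('pics/c4.png',c4)
h=max(c2.shape[0],c3.shape[0]); o=np.zeros((h,720,3),np.uint8); o[:c2.shape[0],:360]=c2;o[:c3.shape[0],360:]=c3
cv2.imwrite('pics/c23.png',o)
```

```text
(no output)
```

View pics/c1.png

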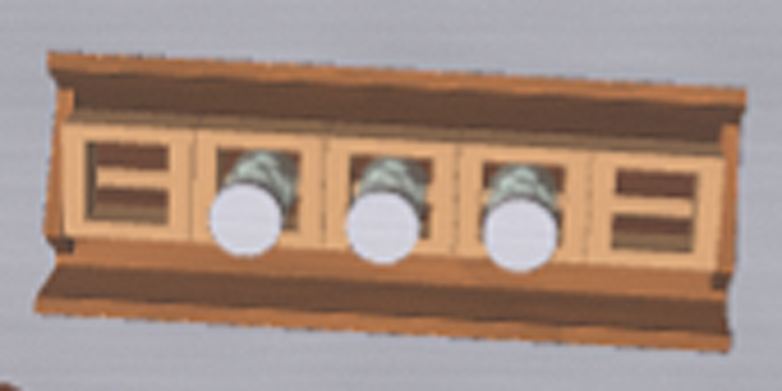

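View pics/c23.png

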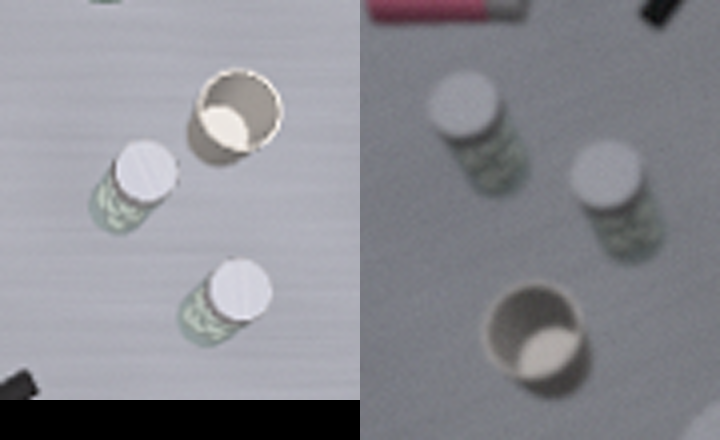

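View pics/c4.png

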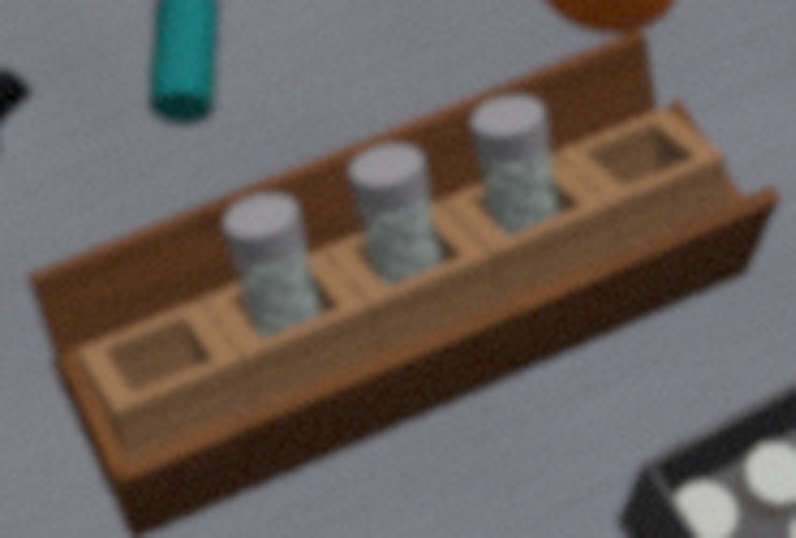

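Run:
```python
from h import *
np.set_printoptions(precision=4,suppress=True)
t=load('top');s=load('scene')
T=lambda u,v:(u/4.6+210,v/4.6+130)
S=lambda u,v:(u/4.3+275,v/4.3+170)
for n,a,b in [('A',(426.75,182.75),(232,273.5)),('B',(450,212.5),(195.75,256.25))]:
    p,e=tri(t,a,s,b); print(n,p,e,'depth',dep(t,*a),dep(s,*b),'z.11',at_z(t,*a,.11),at_z(s,*b,.11))
R={'R fm':((693,252),(107,352)),'R fp':((612,250),(190,320)),'R bp':((615,170),(210,355)),'R bm':((697,173),(125,392)),
'L fp':((86,221),(660,122)),'L fm':((168,222),(587,152)),'L bm':((170,145),(618,188)),'L bp':((88,142),(693,155)),
'cap1':((246,219),(508,117)),'cap2':((383,228),(388,166)),'cap3':((520,234),(264,217)),
'front edge L':((37,300),(640,35)),'front edge R':((731,343),(35,275)),
'backL':((48,54),(775,195)),'backR':((745,92),(130,478))}
for k,(a,b) in R.items():
    p,e=tri(t,T(*a),s,S(*b)); print(k,p,round(e,4), dep(t,*T(*a)),dep(s,*S(*b)))
print('caps top', [ (at_z(t,426.75,182.75,.11)) ])
```

```text
A [ 0.5386 -0.2685  0.1032] 0.001278809483004351 depth [ 0.5366 -0.2677  0.1099] [ 0.5434 -0.2679  0.113 ] z.11 [ 0.5366 -0.2677  0.11  ] [ 0.542  -0.2679  0.11  ]
B [ 0.4505 -0.334   0.1024] 0.0016595792154590746 depth [ 0.4501 -0.3323  0.1054] [ 0.4546 -0.3343  0.1104] z.11 [ 0.4491 -0.3311  0.11  ] [ 0.4543 -0.3343  0.11  ]
R fm [ 0.5435 -0.0809  0.0573] 0.0 [ 0.5414 -0.0802  0.0651] [ 0.5486 -0.0827  0.0687]
R fp [ 0.546  -0.0265  0.0549] 0.0045 [ 0.5425 -0.0281  0.065 ] [ 0.5533 -0.0275  0.07  ]
R bp [ 0.5885 -0.0302  0.0888] 0.0022 [ 0.6031 -0.0316  0.0423] [ 0.5859 -0.0302  0.0835]
R bm [ 0.5866 -0.0846  0.0873] 0.0063 [ 0.5868 -0.0813  0.0902] [ 0.5878 -0.0884  0.0925]
L fp [0.5634 0.3153 0.0594] 0.0049 [0.5607 0.3121 0.065 ] [0.5684 0.3128 0.0696]
L fm [0.5615 0.26   0.0614] 0.0019 [0.5604 0.2588 0.064 ] [0.5601 0.2628 0.0575]
L bm [0.6047 0.2547 0.0864] 0.0031 [0.6032 0.2552 0.0936] [0.6066 0.2506 0.0922]
L bp [0.607  0.3091 0.0879] 0.0 [0.6121 0.312  0.0716] [0.609  0.3066 0.0929]
cap1 [0.545  0.2015 0.1263] 0.0001 [0.5433 0.2008 0.1323] [0.5513 0.1959 0.1399]
cap2 [0.5401 0.1171 0.125 ] 0.0012 [0.5377 0.1162 0.1325] [0.546  0.1135 0.1372]
cap3 [0.5364 0.0323 0.1254] 0.001 [0.5351 0.0319 0.1296] [0.5411 0.0302 0.1349]
front edge L [0.5057 0.3392 0.0716] 0.0024 [0.5037 0.3382 0.0819] [0.5089 0.3341 0.0789]
front edge R [ 0.4805 -0.1015  0.0717] 0.003 [ 0.495  -0.1098  0.0053] [ 0.4839 -0.1009  0.0775]
backL [0.6614 0.3341 0.1011] 0.0027 [0.6616 0.3351 0.1026] [0.6624 0.3307 0.105 ]
backR [ 0.6397 -0.1116  0.0961] 0.002 [ 0.6725 -0.1234 -0.001 ] [ 0.6434 -0.1119  0.1052]
caps top [array([ 0.5366, -0.2677,  0.11  ])]
```

The crops confirm it. The two upright jars with metal caps and clear glass full of white rings are A, top (427,183) / scene (232,273), and B, top (450,212) / scene (196,256). Pink, yellow and turquoise are lying down and are excluded. The end pockets are empty: top (237,170) and (352,176). Next I move the wrist over the spares.

```bash
python3 -m crank '[[-1,[0,-29,-29],4],[-1,[0,-57,-57],8],[-1,[0,-86,-86],12],[-1,[0,-115,-114],16],[-1,[0,-143,-143],20],[-1,[0,-172,-171],24],[-1,[0,-200,-200],29],[-1,[0,-229,-228],29]]' 25
python3 - <<'E'
from h import *
np.set_printoptions(precision=4,suppress=True)
im,d,c=cap('wrist','w1'); cv2.imwrite('pics/w1.png',im)
s=robot.get_state(); print(s['qpos'],s['position'],s['tcp_rot'])
E
```

```text
t: 0.82
position: [0.4008, -0.298, 0.2305]
tcp_rot: [[-0.001, -0.055, -0.998], [0.002, -0.998, 0.055], [-1.0, -0.002, 0.001]]
force: [0.8, -0.0, -0.9]
gripper_width: 0.0852
[-0.8348 -0.1099  2.0037  0.0058  1.2534  0.7821] [ 0.4023 -0.2918  0.2301] [[ 0.0003 -0.0479 -0.9989]
 [ 0.0078 -0.9988  0.0479]
 [-1.     -0.0078  0.0001]]
```

View pics/w1.png

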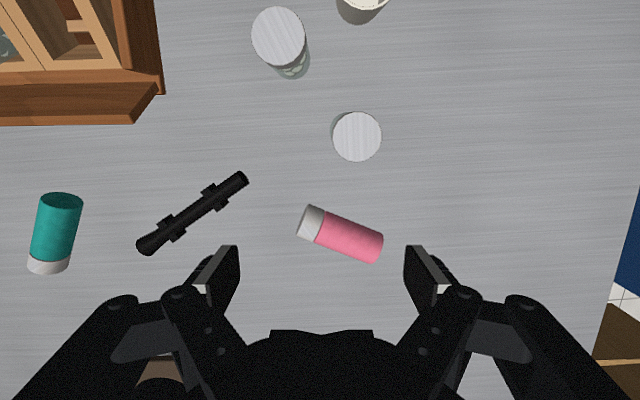

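Run:
```python
from h import *
np.set_printoptions(precision=4,suppress=True)
w=load('w1');t=load('top')
g=cv2.cvtColor(w['im'],cv2.COLOR_BGR2GRAY)
for n,a,b in [('A',(278,35),(426.75,182.75)),('B',(357,136),(450,212.5))]:
    p,e=tri(w,a,t,b);print(n,p,e,dep(w,*a),at_z(w,*a,.11))
```

```text
A [ 0.5386 -0.2686  0.1058] 0.0016477127386222248 [ 0.5385 -0.269   0.1094] [ 0.5384 -0.269   0.11  ]
B [ 0.4508 -0.3339  0.1012] 0.001068885479432647 [ 0.4513 -0.3333  0.1109] [ 0.4512 -0.3334  0.11  ]
```

```bash
python3 -m crank '[[-1,[0,-8,-34],0],[-1,[0,-15,-68],0],[-1,[0,-22,-101],0],[-1,[0,-29,-135],0],[-1,[30,-29,-135],0],[-1,[60,-29,-135],0],[-1,[90,-29,-135],0],[-1,[90,-29,-135],0]]'
python3 - <<'E'
from h import *
np.set_printoptions(precision=4,suppress=True)
im,d,c=cap('wrist','w2'); cv2.imwrite('pics/w2.png',im)
s=robot.get_state(); print(s['qpos'],s['position'],s['tcp_rot'])
E
```

```text
t: 1.53
position: [0.5347, -0.2655, 0.1325]
tcp_rot: [[-0.011, -0.047, -0.999], [0.016, -0.999, 0.047], [-1.0, -0.016, 0.012]]
force: [-1.1, 0.6, -1.3]
gripper_width: 0.0851
[-0.6337  0.2225  1.8375  0.0072  1.0956  0.9815] [ 0.5361 -0.2667  0.1359] [[-0.0075 -0.0477 -0.9988]
 [ 0.0135 -0.9988  0.0476]
 [-0.9999 -0.0131  0.0081]]
```

View pics/w2.png

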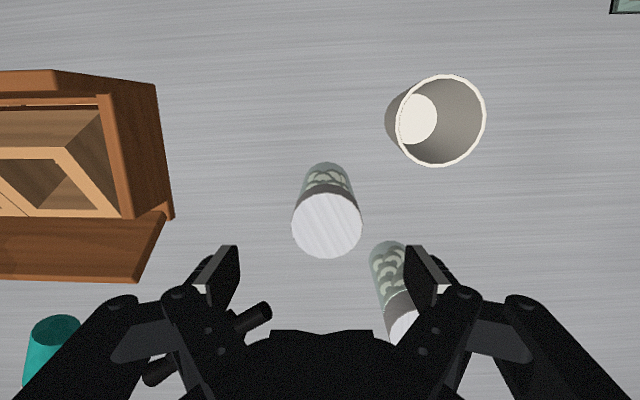

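```bash
python3 -m crank '[[-1,[16,2,-2],0],[-1,[32,3,-3],0],[-1,[48,3,-3],0],[-1,[64,3,-3],0],[-1,[64,3,-3],0],[1,[64,3,-3],0],[1,[64,3,-3],0],[1,[64,3,-3],0]]' 30
python3 -m crank '[[1,[0,0,0],0],[1,[0,0,0],0],[1,[0,0,0],0],[1,[0,0,0],0],[1,[0,0,0],0],[1,[0,0,0],0],[1,[0,0,0],0],[1,[0,0,0],0]]'
```

```text
t: 2.25
position: [0.5397, -0.27, 0.0743]
tcp_rot: [[-0.004, -0.048, -0.999], [0.011, -0.999, 0.048], [-1.0, -0.011, 0.005]]
force: [0.8, -0.5, -0.6]
gripper_width: 0.0517
t: 2.92
position: [0.54, -0.2701, 0.0748]
tcp_rot: [[-0.004, -0.048, -0.999], [0.011, -0.999, 0.048], [-1.0, -0.011, 0.004]]
force: [-0.1, 0.3, 2.3]
gripper_width: 0.0451
```

```bash
python3 -m crank '[[1,[-10,0,0],0],[1,[-40,0,0],0],[1,[-80,0,0],0],[1,[-120,0,0],0],[1,[-155,0,0],0],[1,[-155,0,0],0],[1,[-155,0,0],0],[1,[-155,0,0],0]]'
python3 - <<'E'
from h import *
np.set_printoptions(precision=4,suppress=True)
im,d,c=cap('wrist','w3'); cv2.imwrite('pics/w3.png',im)
im,d,c=cap('top','t3'); cv2.imwrite('pics/t3.png',im)
s=robot.get_state(); print(s['qpos'],s['position'],s['tcp_rot'],s['force'],s['gripper_width'])
E
```

```text
t: 3.58
position: [0.5398, -0.2713, 0.2286]
tcp_rot: [[-0.006, -0.048, -0.999], [0.012, -0.999, 0.048], [-1.0, -0.012, 0.006]]
force: [0.3, 0.5, -3.0]
gripper_width: 0.0454
[-0.6361  0.1419  1.755   0.0068  1.2596  0.9802] [ 0.5392 -0.2708  0.2267] [[-0.0082 -0.0477 -0.9988]
 [ 0.014  -0.9988  0.0476]
 [-0.9999 -0.0136  0.0088]] [ 0.7658  0.6222 -2.6022] 0.04510525300357185
```

View pics/w3.png

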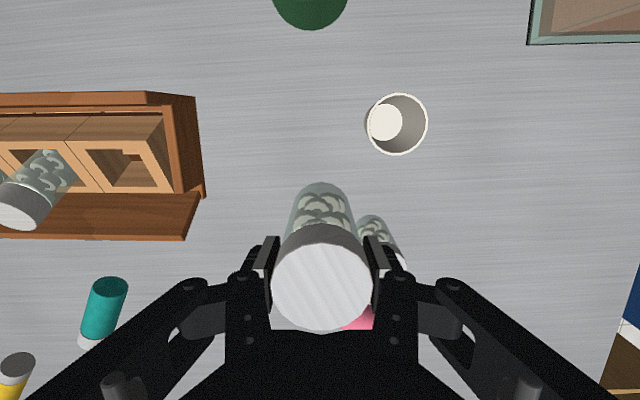

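```bash
python3 -m crank '[[1,[-8,-35,2],0],[1,[-15,-70,4],0],[1,[-20,-105,6],0],[1,[-20,-140,8],0],[1,[-20,-175,9],0],[1,[-20,-210,10],0],[1,[-20,-240,11],0],[1,[-20,-265,13],0]]'
python3 - <<'E'
from h import *
w=load('w3')['im']
cv2.imwrite('pics/w3c.png',cv2.resize(w[80:250,0:220],None,fx=3.5,fy=3.5,interpolation=cv2.INTER_CUBIC))
E
```

```text
t: 4.35
position: [0.5377, -0.0034, 0.2479]
tcp_rot: [[-0.013, -0.047, -0.999], [0.015, -0.999, 0.047], [-1.0, -0.015, 0.013]]
force: [0.3, 0.5, -3.4]
gripper_width: 0.0453
```

View pics/w3c.png

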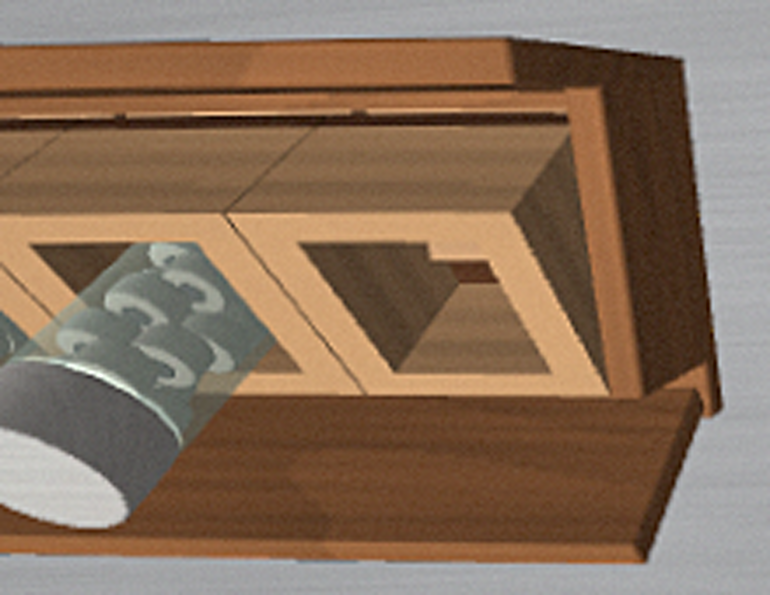

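```bash
python3 -m crank '[[1,[0,-30,1],0],[1,[0,-60,3],0],[1,[0,-90,4],0],[1,[0,-120,6],0],[1,[0,-135,6],0],[1,[0,-135,6],0],[1,[0,-135,6],0],[1,[0,-135,6],0]]'
python3 - <<'E'
from h import *
np.set_printoptions(precision=4,suppress=True)
w=load('w3');t=load('top');s=load('scene')
T=lambda u,v:(u/4.6+210,v/4.6+130)
S=lambda u,v:(u/4.3+275,v/4.3+170)
W=lambda u,v:(u/3.5,v/3.5+80)
for n,a,b,c in [('fp',(398,372),(612,250),(190,320)),('fm',(550,374),(693,252),(107,352)),('bp',(300,243),(615,170),(210,355)),('bm',(488,245),(697,173),(125,392)),('front -y end corner outer',(638,560),(731,343),(35,275)),('fronthi',(700,393),(722,280),(50,350))]:
    print(n,tri(w,W(*a),t,T(*b)),tri(w,W(*a),s,S(*c)),dep(w,*W(*a)))
im,d,c=cap('wrist','w4'); cv2.imwrite('pics/w4.png',im)
s=robot.get_state(); print(s['qpos'],s['position'],s['tcp_rot'],s['force'],s['gripper_width'])
E
```

```text
t: 5.02
position: [0.5374, 0.1312, 0.2483]
tcp_rot: [[-0.016, -0.047, -0.999], [0.015, -0.999, 0.047], [-1.0, -0.014, 0.016]]
force: [-0.2, -0.0, -1.5]
gripper_width: 0.045
fp (array([ 0.5431, -0.0282,  0.0623]), np.float64(0.0001422617827802355)) (array([ 0.5436, -0.0232,  0.0539]), np.float64(0.005114034332986553)) [ 0.5432 -0.0288  0.063 ]
fm (array([ 0.541 , -0.0807,  0.0642]), np.float64(0.0014828496582731606)) (array([ 0.5419, -0.0801,  0.06  ]), np.float64(0.0054094212984410785)) [ 0.5401 -0.0804  0.063 ]
bp (array([ 0.5891, -0.0292,  0.0879]), np.float64(0.00013574359633577575)) (array([ 0.5892, -0.0317,  0.0909]), np.float64(0.0002789558756369949)) [ 0.5891 -0.0297  0.0885]
bm (array([ 0.5867, -0.0827,  0.0845]), np.float64(0.003921639051314092)) (array([ 0.586 , -0.0876,  0.0894]), np.float64(0.0011221795088397618)) [ 0.5855 -0.087   0.089 ]
front -y end corner outer (array([ 0.4786, -0.1032,  0.0751]), np.float64(0.0017815960787752939)) (array([ 0.4756, -0.0988,  0.0654]), np.float64(0.0038756823811065505)) [ 0.4772 -0.1028  0.0733]
fronthi (array([ 0.527 , -0.107 ,  0.0272]), np.float64(0.014422269204292744)) (array([ 0.5185, -0.1108,  0.0308]), np.float64(0.00969321618645662)) [ 0.518  -0.1052  0.0125]
[0.0483 0.0107 1.8535 0.0163 1.2915 1.662 ] [0.5376 0.1309 0.2487] [[-0.0149 -0.0477 -0.9988]
 [ 0.0149 -0.9988  0.0474]
 [-0.9998 -0.0142  0.0156]] [ 0.8904  0.6685 -3.1994] 0.044868356065041186
```

View pics/w4.png

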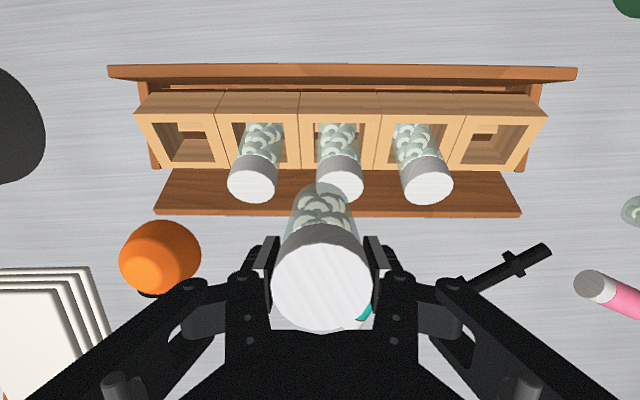

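Run:
```python
from h import *
w=load('w4')['im']
cv2.imwrite('pics/w4c.png',cv2.resize(w[50:230,100:300],None,fx=3.3,fy=3.3,interpolation=cv2.INTER_CUBIC))
```

```text
(no output)
```

View pics/w4c.png

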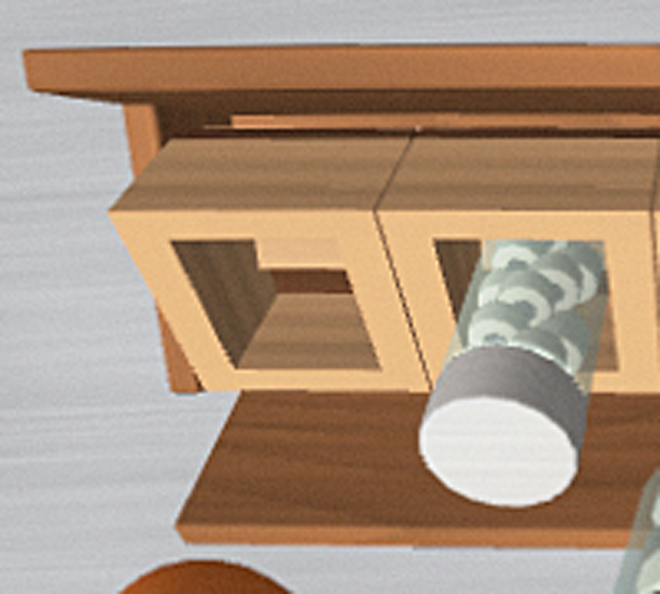

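Run:
```python
from h import *
np.set_printoptions(precision=4,suppress=True)
w=load('w4');t=load('top')
T=lambda u,v:(u/4.6+210,v/4.6+130)
W=lambda u,v:(u/3.3+100,v/3.3+50)
P=[]
for n,a,b in [('fp',(237,369),(86,221)),('fm',(382,371),(168,222)),('bp',(171,240),(88,142)),('bm',(338,240),(170,145))]:
    o,d=ray(w,*W(*a)); print(n,tri(w,W(*a),t,T(*b)),dep(w,*W(*a))); P.append(at_z(w,*W(*a),.063 if n[0]=='f' else .0888))
L=np.mean(P,0);print(np.array(P),L)
R=np.array([.5647,-.056,.0757]); dv=L-R; print(np.linalg.norm(dv), np.degrees(np.arctan2(-dv[0],dv[1])))
cx=np.array([dv[1],-dv[0],0]);cx/=np.linalg.norm(cx); cy=np.array([-cx[1],cx[0],0])
a=-.5*cx+np.array([0,0,.866]); n=.866*cx+np.array([0,0,.5])
for nm,C in (('L',L),('R',R)):
    F=C-.046*a; print(nm,'F',F,'pt',F+.055*a,'cap',F+.11*a)
    for g,l in ((.095,'g95'),):
        print('final grip',F+.095*a)
print(cx,cy)
# seated jar caps in w4 at z .13
for u,v in [(498/3.3+100,452/3.3+50),(340,181),(427,185)]: print(at_z(w,u,v,.131),dep(w,u,v))
# held jar cap
print(dep(w,320,285))
```

```text
fp (array([0.5609, 0.312 , 0.0619]), np.float64(0.001650919294352153)) [0.5607 0.3105 0.0632]
fm (array([0.5587, 0.2572, 0.0675]), np.float64(0.002569941091833877)) [0.5576 0.2573 0.0643]
bp (array([0.6069, 0.3091, 0.0886]), np.float64(0.00039368492203654254)) [0.607  0.3095 0.0882]
bm (array([0.6044, 0.2555, 0.0884]), np.float64(0.0010771444154945217)) [0.6042 0.254  0.0907]
[[0.5606 0.3106 0.063 ]
 [0.5574 0.2578 0.063 ]
 [0.6071 0.3091 0.0888]
 [0.6041 0.2549 0.0888]] [0.5823 0.2831 0.0759]
0.33954998464721264 -2.9694360777133038
L F [0.6053 0.2819 0.0361] pt [0.5778 0.2833 0.0837] cap [0.5503 0.2848 0.1313]
final grip [0.5578 0.2844 0.1183]
R F [ 0.5877 -0.0572  0.0359] pt [ 0.5602 -0.0558  0.0835] cap [ 0.5327 -0.0543  0.1311]
final grip [ 0.5402 -0.0547  0.1181]
[ 0.9987 -0.0518  0.    ] [0.0518 0.9987 0.    ]
[0.5435 0.2    0.131 ] [0.5438 0.1996 0.1323]
[0.5456 0.1147 0.131 ] [0.5471 0.1149 0.137 ]
[0.5381 0.0323 0.131 ] [0.5391 0.0336 0.1345]
[0.5375 0.1313 0.2828]
```

```bash
python3 -m crank '[[1,[-3,6,-38],0],[1,[-3,12,-76],0],[1,[-3,18,-114],0],[1,[-3,23,-153],0],[1,[-3,23,-153],0],[1,[-3,23,-153],0],[1,[-3,23,-153],0],[1,[-3,23,-153],0]]' 25
python3 - <<'E'
from h import *
np.set_printoptions(precision=4,suppress=True)
w=load('w4')
for u in (250,320,400): print(at_z(w,u,66+ (u-320)*0,.105),dep(w,u,68),dep(w,u,62))
im,d,c=cap('wrist','w5'); cv2.imwrite('pics/w5.png',im)
im,d,c=cap('scene','s5'); cv2.imwrite('pics/s5.png',im)
s=robot.get_state(); print(s['qpos'],s['position'],s['tcp_rot'],s['force'],s['gripper_width'])
E
```

```text
t: 5.73
position: [0.6886, 0.1002, 0.2492]
tcp_rot: [[-0.015, -0.048, -0.999], [0.015, -0.999, 0.048], [-1.0, -0.014, 0.016]]
force: [0.2, 0.2, -1.7]
gripper_width: 0.0453
[0.6534 0.1943 0.105 ] [0.6519 0.1949 0.1032] [ 0.6736  0.2194 -0.0012]
[0.6499 0.129  0.105 ] [0.6484 0.1291 0.1032] [0.6686 0.13   0.0006]
[0.6465 0.0549 0.105 ] [0.6449 0.0546 0.104 ] [ 0.6641  0.0286 -0.0009]
[-0.0057  0.3252  1.4939  0.0153  1.3363  1.6089] [0.6886 0.1007 0.2501] [[-0.0137 -0.0475 -0.9988]
 [ 0.0149 -0.9988  0.0473]
 [-0.9998 -0.0142  0.0144]] [ 0.2715  0.2846 -2.6602] 0.04520266980971784
```

View pics/w5.png

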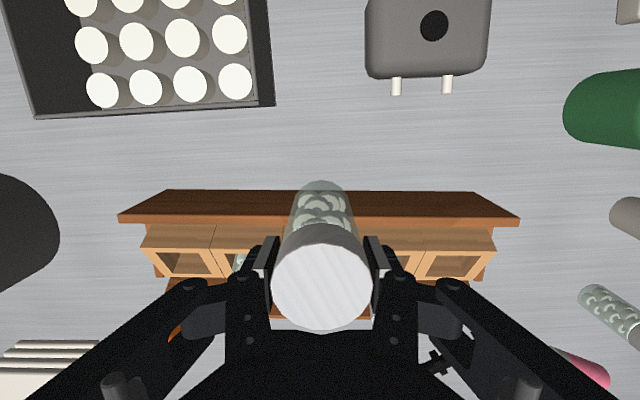

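View pics/s5.png

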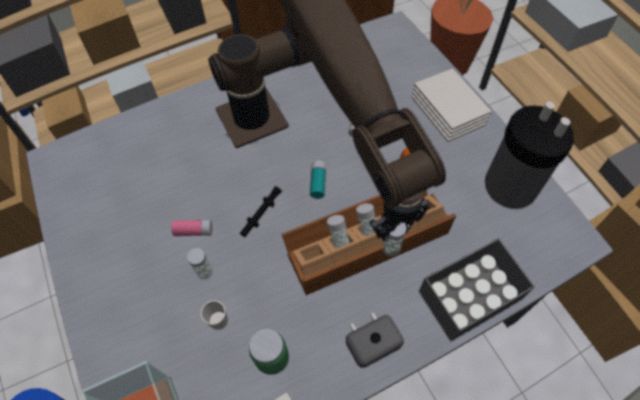

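```bash
python3 -m crank '[[1,[20,0,0],0],[1,[40,0,0],0],[1,[60,0,0],0],[1,[83,0,0],0],[1,[83,0,0],0],[1,[83,0,0],0],[1,[83,0,0],0],[1,[83,0,0],0]]' 25
python3 -m crank '[[1,[0,0,7],0],[1,[0,0,14],0],[1,[0,0,20],0],[1,[0,0,25],0],[1,[0,0,30],0],[1,[0,0,35],0],[1,[0,0,35],0],[1,[0,0,35],0]]' 25
python3 - <<'E'
from h import *
im,d,c=cap('wrist','w6'); cv2.imwrite('pics/w6.png',im)
E
```

```text
t: 6.5
position: [0.6887, 0.102, 0.1703]
tcp_rot: [[-0.009, -0.047, -0.999], [0.015, -0.999, 0.047], [-1.0, -0.014, 0.01]]
force: [0.2, 0.8, -1.8]
gripper_width: 0.0448
t: 7.17
position: [0.6541, 0.1037, 0.1715]
tcp_rot: [[-0.007, -0.047, -0.999], [0.015, -0.999, 0.047], [-1.0, -0.015, 0.008]]
force: [3.6, -0.4, 0.9]
gripper_width: 0.0451
```

View pics/w6.png

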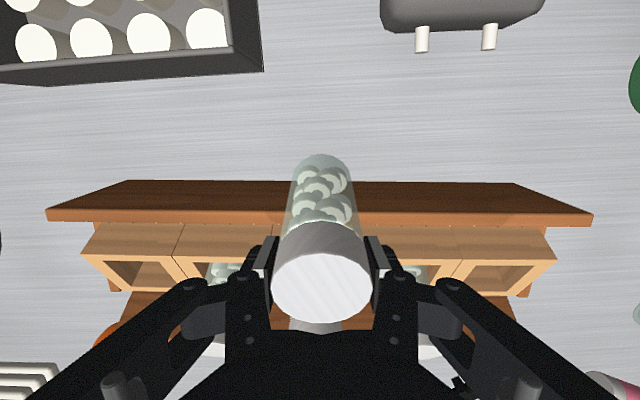

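```bash
python3 -m crank '[[1,[2,0,5],0],[1,[3,0,10],0],[1,[4,0,15],0],[1,[4,0,20],0],[1,[4,0,25],0],[1,[4,0,25],0],[1,[4,0,25],0],[1,[4,0,25],0]]' 25
python3 - <<'E'
from h import *
im,d,c=cap('wrist','w7'); cv2.imwrite('pics/w7.png',im)
w=load('w7')
for v in range(225,320,10): 
    p=dep(w,321,v); print(v,p.round(4))
E
```

```text
t: 7.88
position: [0.6277, 0.105, 0.1664]
tcp_rot: [[-0.012, -0.047, -0.999], [0.015, -0.999, 0.047], [-1.0, -0.014, 0.012]]
force: [1.2, -0.7, -1.9]
gripper_width: 0.0453
225 [0.6528 0.1035 0.1924]
235 [0.6508 0.1035 0.1984]
245 [0.6479 0.1036 0.202 ]
255 [0.6454 0.1037 0.2058]
265 [0.6435 0.1037 0.2105]
275 [0.6384 0.104  0.2096]
285 [0.7015 0.0995 0.3075]
295 [0.6212 0.105  0.199 ]
305 [0.6115 0.1055 0.1937]
315 [0.5596 0.1088 0.1392]
```

View pics/w7.png

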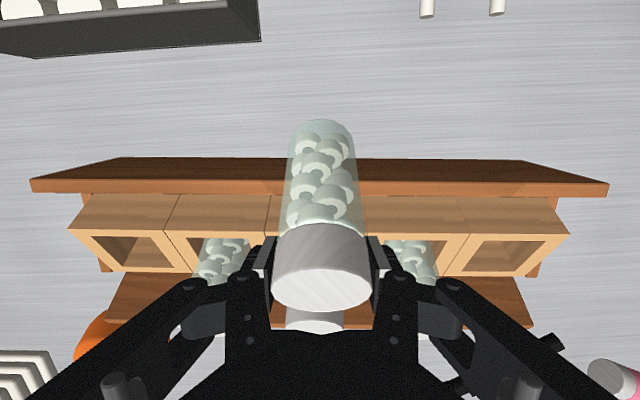

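```bash
python3 -m crank '[[1,[0,0,0],0],[1,[-10,0,0],0],[1,[-35,0,0],0],[1,[-60,0,0],0],[1,[-85,0,0],0],[1,[-85,0,0],0],[1,[-85,0,0],0],[1,[-85,0,0],0]]' 60
python3 -m crank '[[1,[0,-22,12],0],[1,[0,-45,25],0],[1,[0,-68,38],0],[1,[0,-90,50],0],[1,[0,-113,64],0],[1,[0,-135,78],0],[1,[0,-160,95],0],[1,[0,-176,117],0]]' 60
python3 -m crank '[[1,[0,0,0],0],[1,[0,0,0],0],[1,[0,0,0],0],[1,[0,0,0],0],[1,[0,0,0],0],[1,[0,0,0],0],[1,[0,0,0],0],[1,[0,0,0],0]]' 60
python3 - <<'E'
from h import *
np.set_printoptions(precision=4,suppress=True)
im,d,c=cap('wrist','w8'); cv2.imwrite('pics/w8.png',im)
w=load('w8')
for v in range(225,320,10): 
    p=dep(w,321,v); print(v,p.round(4))
s=robot.get_state(); print(s['qpos'],s['position'],s['tcp_rot'],s['force'],s['gripper_width'])
E
```

```text
t: 8.6
position: [0.6275, 0.1038, 0.2494]
tcp_rot: [[-0.016, -0.047, -0.999], [0.015, -0.999, 0.047], [-1.0, -0.014, 0.017]]
force: [0.0, 0.5, -3.6]
gripper_width: 0.0448
t: 9.27
position: [0.517, 0.2863, 0.2503]
tcp_rot: [[-0.022, -0.047, -0.999], [0.014, -0.999, 0.047], [-1.0, -0.013, 0.022]]
force: [0.2, 0.1, -2.9]
gripper_width: 0.0448
t: 9.93
position: [0.5174, 0.2859, 0.2504]
tcp_rot: [[-0.021, -0.048, -0.999], [0.014, -0.999, 0.048], [-1.0, -0.013, 0.022]]
force: [-0.0, -0.2, -1.7]
gripper_width: 0.0447
225 [0.5926 0.2804 0.3908]
235 [0.5406 0.2845 0.2819]
245 [0.538  0.2845 0.2861]
255 [0.536  0.2846 0.2908]
265 [0.5334 0.2846 0.2941]
275 [0.528  0.2849 0.2928]
285 [0.5197 0.2854 0.2877]
295 [0.5114 0.2859 0.2835]
305 [0.5011 0.2864 0.2775]
315 [ 0.255   0.3023 -0.0019]
[0.3248 0.0952 1.7623 0.0209 1.2999 1.9374] [0.5173 0.286  0.2504] [[-0.0213 -0.0476 -0.9986]
 [ 0.014  -0.9988  0.0473]
 [-0.9997 -0.013   0.022 ]] [ 0.5563  0.5359 -1.8827] 0.04461436871850025
```

View pics/w8.png

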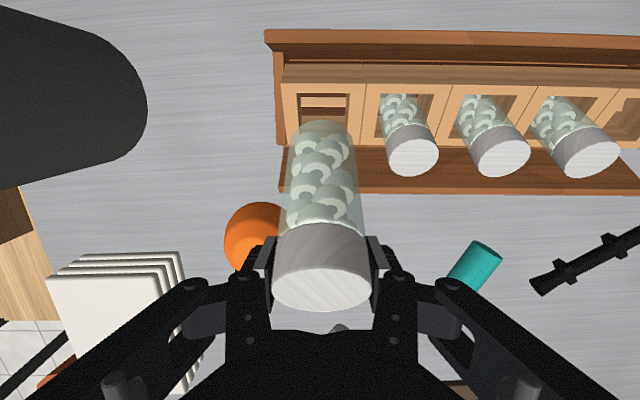

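```bash
python3 -m crank '[[1,[22,0,-1],0],[1,[45,0,-2],0],[1,[68,1,-4],0],[1,[91,1,-5],0],[1,[91,1,-5],0],[1,[91,1,-5],0],[1,[91,1,-5],0],[1,[91,1,-5],0]]' 60
python3 - <<'E'
from h import *
np.set_printoptions(precision=4,suppress=True)
im,d,c=cap('wrist','w9'); cv2.imwrite('pics/w9.png',im)
w=load('w9')
for v in range(235,320,10): 
    p=dep(w,321,v); print(v,p.round(4))
s=robot.get_state(); print(s['qpos'],s['position'],s['tcp_rot'],s['force'],s['gripper_width'])
E
```

```text
t: 10.65
position: [0.5217, 0.2865, 0.1619]
tcp_rot: [[-0.017, -0.048, -0.999], [0.015, -0.999, 0.047], [-1.0, -0.015, 0.018]]
force: [0.4, 0.5, -1.4]
gripper_width: 0.0446
235 [0.5448 0.2851 0.1935]
245 [0.5424 0.2851 0.1981]
255 [0.5399 0.2852 0.2018]
265 [0.5373 0.2853 0.2051]
275 [0.5317 0.2855 0.2036]
285 [0.5239 0.286  0.1991]
295 [0.5158 0.2864 0.1952]
305 [0.5059 0.287  0.1896]
315 [ 0.337   0.2981 -0.0016]
[0.3233 0.1828 1.8326 0.0221 1.1378 1.9322] [0.5216 0.2865 0.1618] [[-0.0173 -0.0476 -0.9987]
 [ 0.0154 -0.9988  0.0473]
 [-0.9997 -0.0145  0.018 ]] [ 0.5495  0.323  -2.3145] 0.044367011119396685
```

View pics/w9.png

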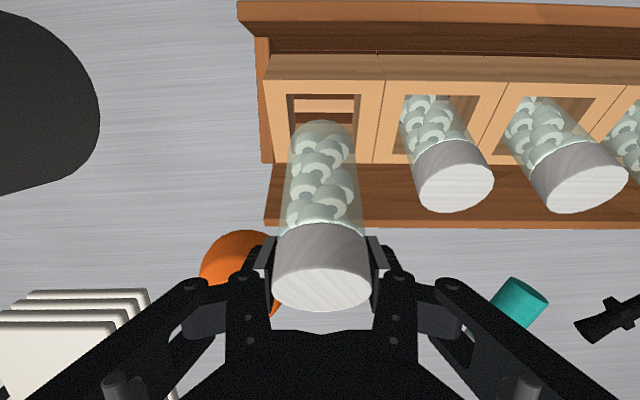

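```bash
python3 -m crank '[[1,[8,0,-5],0],[1,[16,0,-9],0],[1,[24,1,-13],0],[1,[32,1,-18],0],[1,[40,1,-22],0],[1,[46,1,-26],0],[1,[50,1,-28],0],[1,[50,1,-28],0]]' 60
python3 - <<'E'
from h import *
np.set_printoptions(precision=4,suppress=True)
im,d,c=cap('wrist','w10'); cv2.imwrite('pics/w10.png',im)
w=load('w10')
for v in range(235,320,10): 
    p=dep(w,321,v); print(v,p.round(4))
s=robot.get_state(); print(s['qpos'],s['position'],s['tcp_rot'],s['force'],s['gripper_width'])
E
```

```text
t: 11.37
position: [0.5484, 0.2846, 0.1096]
tcp_rot: [[-0.02, -0.048, -0.999], [0.015, -0.999, 0.048], [-1.0, -0.014, 0.02]]
force: [0.1, 0.1, -2.1]
gripper_width: 0.0447
235 [0.5712 0.2832 0.1404]
245 [0.5688 0.2832 0.1449]
255 [0.5664 0.2833 0.149 ]
265 [0.5633 0.2834 0.1515]
275 [0.559  0.2836 0.152 ]
285 [0.5503 0.2841 0.1463]
295 [0.542  0.2846 0.1421]
305 [0.5335 0.285  0.1384]
315 [ 0.4079  0.2932 -0.0014]
[0.3067 0.2915 1.8048 0.0229 1.059  1.9139] [0.5485 0.2848 0.1104] [[-0.0189 -0.0478 -0.9987]
 [ 0.0149 -0.9988  0.0475]
 [-0.9997 -0.014   0.0196]] [-0.6473  0.3955 -2.9546] 0.04480390922858953
```

View pics/w10.png

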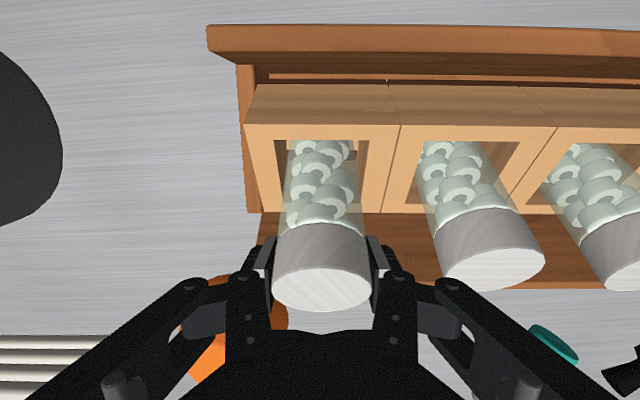

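```bash
python3 -m crank '[[1,[3,0,-2],0],[1,[6,0,-4],0],[1,[8,0,-5],0],[1,[10,0,-6],0],[1,[12,0,-7],0],[1,[12,0,-7],0],[1,[12,0,-7],0],[1,[12,0,-7],0]]' 60
```

```text
t: 12.08
position: [0.5548, 0.2848, 0.0993]
tcp_rot: [[-0.02, -0.048, -0.999], [0.015, -0.999, 0.048], [-1.0, -0.014, 0.021]]
force: [-5.8, -0.0, 4.6]
gripper_width: 0.0449
```

```bash
python3 -m crank '[[-0.5,[0,0,0],0],[-0.5,[0,0,0],0],[-0.5,[0,0,0],0],[-0.5,[0,0,0],0],[-0.5,[0,0,0],0],[-0.5,[0,0,0],0],[-0.5,[-5,0,0],0],[-0.5,[-10,0,0],0]]'
python3 -m crank '[[-0.5,[-10,0,0],0],[-0.5,[-30,0,0],0],[-0.5,[-60,0,0],0],[-0.5,[-90,0,0],0],[-0.5,[-110,0,0],0],[-0.5,[-110,0,0],0],[-0.5,[-110,0,0],0],[-0.5,[-110,0,0],0]]'
python3 - <<'E'
from h import *
np.set_printoptions(precision=4,suppress=True)
im,d,c=cap('wrist','w11'); cv2.imwrite('pics/w11.png',im)
s=robot.get_state(); print(s['qpos'],s['position'],s['tcp_rot'],s['force'],s['gripper_width'])
E
```

```text
t: 12.75
position: [0.5549, 0.2845, 0.1092]
tcp_rot: [[-0.021, -0.048, -0.999], [0.015, -0.999, 0.048], [-1.0, -0.014, 0.022]]
force: [-0.0, -0.3, 0.0]
gripper_width: 0.0642
t: 13.42
position: [0.5566, 0.2827, 0.2186]
tcp_rot: [[-0.022, -0.048, -0.999], [0.014, -0.999, 0.048], [-1.0, -0.013, 0.022]]
force: [-0.2, 1.4, -0.3]
gripper_width: 0.0642
[0.2995 0.1948 1.712  0.0211 1.2534 1.9113] [0.5562 0.2826 0.2175] [[-0.0236 -0.0479 -0.9986]
 [ 0.0137 -0.9988  0.0476]
 [-0.9996 -0.0126  0.0242]] [ 0.2653  0.2909 -0.6497] 0.06417498456861183
```

View pics/w11.png

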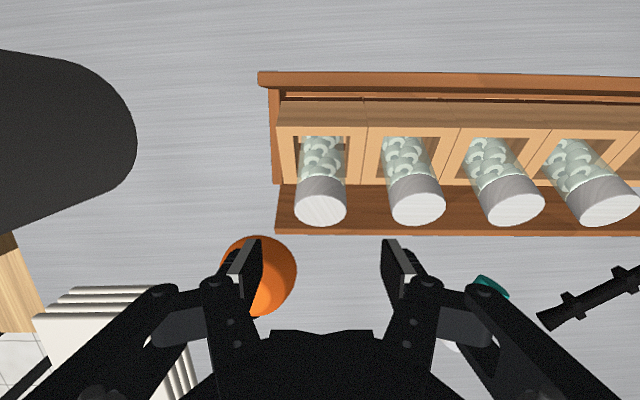

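Run:
```python
from h import *
np.set_printoptions(precision=4,suppress=True)
w=load('w11')
for u,v in [(320,209),(417,209),(516,208)]: print(dep(w,u,v))
```

```text
[0.5483 0.2854 0.1325]
[0.5447 0.2023 0.1326]
[0.542  0.1173 0.1333]
```

```bash
python3 -m crank '[[-0.5,[-10,38,4],0],[-0.5,[-10,76,9],0],[-0.5,[-10,114,14],0],[-0.5,[-10,152,19],0],[-0.5,[-10,190,23],0],[-0.5,[-10,228,28],0],[-0.5,[-10,266,33],0],[-0.5,[-10,305,37],0]]'
python3 -m crank '[[-1,[0,38,5],0],[-1,[0,76,10],0],[-1,[0,114,15],0],[-1,[0,152,20],0],[-1,[0,190,25],0],[-1,[0,228,30],0],[-1,[0,266,35],0],[-1,[0,310,39],0]]'
python3 -m crank '[[-1,[0,0,0],0],[-1,[0,0,0],0],[-1,[0,0,0],0],[-1,[0,0,0],0],[-1,[0,0,0],0],[-1,[0,0,0],0],[-1,[0,0,0],0],[-1,[0,0,0],0]]'
python3 - <<'E'
from h import *
np.set_printoptions(precision=4,suppress=True)
im,d,c=cap('wrist','w12'); cv2.imwrite('pics/w12.png',im)
s=robot.get_state(); print(s['qpos'],s['position'],s['tcp_rot'],s['force'],s['gripper_width'])
E
```

```text
t: 14.13
position: [0.5031, -0.0216, 0.2226]
tcp_rot: [[-0.027, -0.047, -0.999], [0.015, -0.999, 0.047], [-1.0, -0.013, 0.028]]
force: [1.4, -1.2, 0.7]
gripper_width: 0.0641
t: 14.8
position: [0.4483, -0.3276, 0.2174]
tcp_rot: [[-0.03, -0.047, -0.998], [0.018, -0.999, 0.047], [-0.999, -0.016, 0.03]]
force: [0.4, -0.4, 0.2]
gripper_width: 0.0855
t: 15.47
position: [0.4486, -0.3269, 0.2176]
tcp_rot: [[-0.029, -0.046, -0.999], [0.017, -0.999, 0.046], [-0.999, -0.016, 0.03]]
force: [-0.2, -0.4, 0.7]
gripper_width: 0.0852
[-0.8086  0.0539  1.8673 -0.0096  1.2532  0.8116] [ 0.4486 -0.3271  0.2176] [[-0.0292 -0.0465 -0.9985]
 [ 0.0174 -0.9988  0.046 ]
 [-0.9994 -0.016   0.03  ]] [ 0.2351  0.9747 -0.309 ] 0.08542499441764616
```

View pics/w12.png

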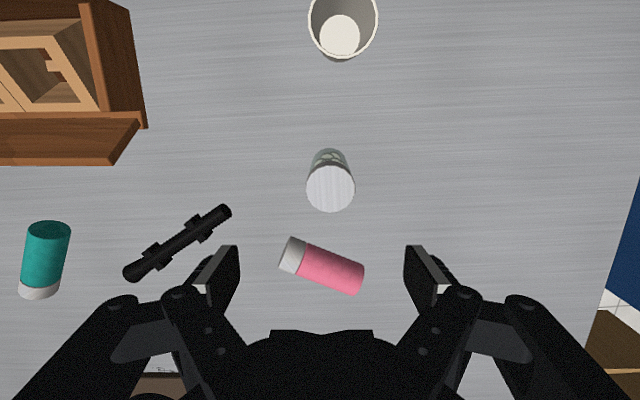

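```bash
python3 -m crank '[[-1,[20,5,-4],0],[-1,[40,7,-6],0],[-1,[65,8,-7],0],[-1,[90,8,-7],0],[-1,[115,9,-7],0],[-1,[144,9,-7],0],[-1,[144,9,-7],0],[-1,[144,9,-7],0]]'
python3 -m crank '[[1,[0,0,0],0],[1,[0,0,0],0],[1,[0,0,0],0],[1,[0,0,0],0],[1,[0,0,0],0],[1,[0,0,0],0],[1,[0,0,0],0],[1,[0,0,0],0]]' 30
```

```text
t: 16.18
position: [0.45, -0.3328, 0.072]
tcp_rot: [[-0.032, -0.047, -0.998], [0.02, -0.999, 0.046], [-0.999, -0.019, 0.033]]
force: [0.1, -0.7, 0.8]
gripper_width: 0.0856
t: 16.85
position: [0.4512, -0.334, 0.0742]
tcp_rot: [[-0.03, -0.046, -0.998], [0.018, -0.999, 0.046], [-0.999, -0.016, 0.03]]
force: [0.3, -0.3, 5.8]
gripper_width: 0.0452
```

```bash
python3 -m crank '[[1,[-10,0,0],0],[1,[-40,0,0],0],[1,[-80,0,0],0],[1,[-120,0,0],0],[1,[-155,0,0],0],[1,[-185,0,0],0],[1,[-185,0,0],0],[1,[-185,0,0],0]]'
python3 -m crank '[[1,[0,-28,-13],0],[1,[0,-56,-26],0],[1,[0,-84,-40],0],[1,[0,-112,-53],0],[1,[0,-140,-66],0],[1,[0,-168,-80],0],[1,[0,-196,-93],0],[1,[0,-224,-107],0]]'
python3 -m crank '[[1,[0,-32,-15],0],[1,[0,-64,-30],0],[1,[0,-96,-45],0],[1,[0,-128,-60],0],[1,[0,-160,-75],0],[1,[0,-192,-90],0],[1,[0,-224,-106],0],[1,[0,-224,-106],0]]'
python3 - <<'E'
from h import *
np.set_printoptions(precision=4,suppress=True)
im,d,c=cap('wrist','w13'); cv2.imwrite('pics/w13.png',im)
print(dep(load('w13'),321,285))
s=robot.get_state(); print(s['qpos'],s['position'],s['tcp_rot'],s['force'],s['gripper_width'])
E
```

```text
t: 17.52
position: [0.4573, -0.3378, 0.2618]
tcp_rot: [[-0.026, -0.046, -0.999], [0.014, -0.999, 0.046], [-1.0, -0.013, 0.027]]
force: [0.6, -0.4, -2.4]
gripper_width: 0.0453
t: 18.18
position: [0.5734, -0.1169, 0.2585]
tcp_rot: [[-0.031, -0.046, -0.998], [0.016, -0.999, 0.046], [-0.999, -0.015, 0.032]]
force: [0.3, -0.1, -1.9]
gripper_width: 0.0454
t: 18.85
position: [0.6896, 0.1078, 0.2538]
tcp_rot: [[-0.037, -0.041, -0.998], [0.019, -0.999, 0.041], [-0.999, -0.018, 0.037]]
force: [-1.5, -0.8, -0.3]
gripper_width: 0.0452
[0.6912 0.1073 0.2893]
[0.0002 0.3377 1.4716 0.0169 1.3703 1.6093] [0.6887 0.1052 0.2539] [[-0.038  -0.0422 -0.9984]
 [ 0.0166 -0.999   0.0416]
 [-0.9991 -0.015   0.0386]] [-0.3025  0.1495 -2.2135] 0.04517788347676643
```

View pics/w13.png

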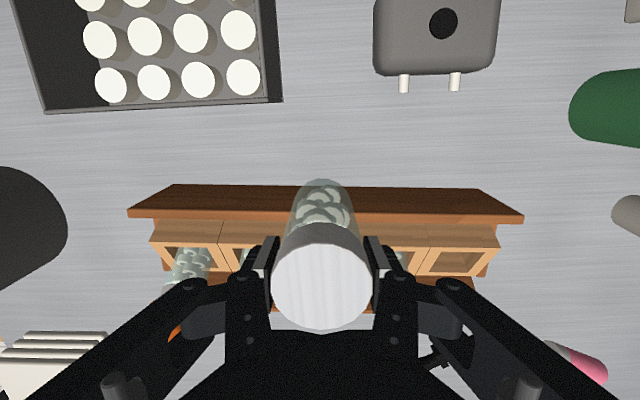

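```bash
python3 -m crank '[[1,[20,0,-1],0],[1,[40,1,-3],0],[1,[60,1,-4],0],[1,[84,1,-5],0.5],[1,[84,1,-5],0.5],[1,[84,1,-5],0.5],[1,[84,1,-5],0.5],[1,[84,1,-5],0.5]]' 25
python3 -m crank '[[1,[0,0,7],0],[1,[0,0,14],0],[1,[1,0,20],0],[1,[1,0,25],0],[1,[1,0,30],0],[1,[1,0,35],0],[1,[1,0,35],0],[1,[1,0,35],0]]' 25
```

```text
t: 19.57
position: [0.6914, 0.1049, 0.1718]
tcp_rot: [[-0.035, -0.051, -0.998], [0.016, -0.999, 0.051], [-0.999, -0.015, 0.036]]
force: [-0.5, -0.2, -1.0]
gripper_width: 0.045
t: 20.23
position: [0.6567, 0.1068, 0.1729]
tcp_rot: [[-0.033, -0.051, -0.998], [0.017, -0.999, 0.051], [-0.999, -0.015, 0.034]]
force: [4.4, 0.1, 2.2]
gripper_width: 0.0453
```

```bash
python3 -m crank '[[1,[2,0,5],0],[1,[4,0,10],0],[1,[6,0,15],0],[1,[7,1,20],0],[1,[7,1,25],0],[1,[7,1,29],0],[1,[7,1,29],0],[1,[7,1,29],0]]' 25
python3 -m crank '[[1,[0,0,0],0],[1,[-10,0,0],0],[1,[-35,0,0],0],[1,[-60,0,0],0],[1,[-85,0,0],0],[1,[-85,0,0],0],[1,[-85,0,0],0],[1,[-85,0,0],0]]' 60
python3 - <<'E'
from h import *
np.set_printoptions(precision=4,suppress=True)
im,d,c=cap('wrist','w14'); cv2.imwrite('pics/w14.png',im)
w=load('w14')
for v in range(225,320,10): print(v,dep(w,321,v))
s=robot.get_state(); print(s['qpos'],s['position'],s['tcp_rot'],s['force'],s['gripper_width'])
E
```

```text
t: 20.9
position: [0.6261, 0.1073, 0.166]
tcp_rot: [[-0.037, -0.051, -0.998], [0.016, -0.999, 0.051], [-0.999, -0.014, 0.038]]
force: [0.7, -0.2, 0.1]
gripper_width: 0.0454
t: 21.57
position: [0.6279, 0.106, 0.2493]
tcp_rot: [[-0.041, -0.051, -0.998], [0.016, -0.999, 0.05], [-0.999, -0.014, 0.042]]
force: [1.2, 0.2, -2.0]
gripper_width: 0.0448
225 [0.6543 0.1043 0.2757]
235 [0.652  0.1044 0.281 ]
245 [0.6495 0.1045 0.285 ]
255 [0.6469 0.1045 0.2886]
265 [0.6455 0.1045 0.2938]
275 [0.6409 0.1048 0.2936]
285 [0.6326 0.1053 0.2888]
295 [0.6228 0.1059 0.2828]
305 [0.6129 0.1065 0.2776]
315 [ 0.3581  0.1239 -0.0004]
[0.0016 0.2119 1.635  0.0168 1.3372 1.619 ] [0.6276 0.106  0.2484] [[-0.0425 -0.0511 -0.9978]
 [ 0.0163 -0.9986  0.0504]
 [-0.999  -0.0141  0.0433]] [-0.0759  0.0838 -1.629 ] 0.04479821209666928
```

View pics/w14.png

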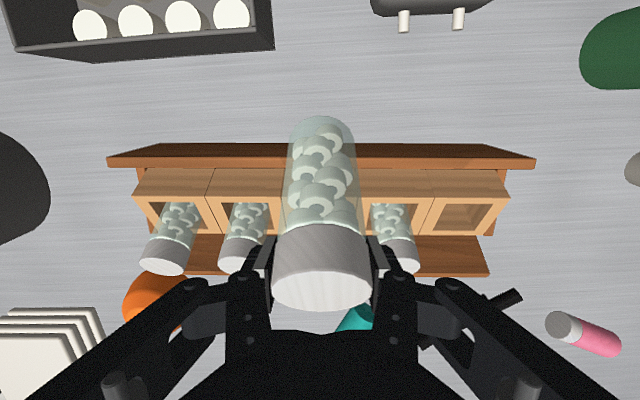

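```bash
python3 -m crank '[[1,[0,26,19],0],[1,[0,52,38],0],[1,[1,79,57],0],[1,[1,106,76],0],[1,[2,135,97],0],[1,[3,165,119],0],[1,[3,165,119],0],[1,[3,165,119],0]]' 60
python3 - <<'E'
from h import *
np.set_printoptions(precision=4,suppress=True)
im,d,c=cap('wrist','w15'); cv2.imwrite('pics/w15.png',im)
w=load('w15')
for v in range(235,310,10): print(v,dep(w,321,v))
s=robot.get_state(); print(s['qpos'],s['position'],s['tcp_rot'],s['force'],s['gripper_width'])
E
```

```text
t: 22.28
position: [0.4983, -0.0536, 0.2462]
tcp_rot: [[-0.047, -0.054, -0.997], [0.018, -0.998, 0.054], [-0.999, -0.015, 0.048]]
force: [0.2, 0.2, -1.6]
gripper_width: 0.0446
235 [ 0.5225 -0.0553  0.2775]
245 [ 0.5199 -0.0552  0.2815]
255 [ 0.5177 -0.0551  0.2856]
265 [ 0.5145 -0.055   0.288 ]
275 [ 0.5111 -0.0548  0.2899]
285 [ 0.5031 -0.0543  0.2854]
295 [ 0.4938 -0.0537  0.2802]
305 [ 0.4829 -0.053   0.2739]
[-0.3095 -0.0862  1.9517  0.0032  1.3249  1.313 ] [ 0.4991 -0.0528  0.2466] [[-0.0456 -0.0528 -0.9976]
 [ 0.0178 -0.9985  0.0521]
 [-0.9988 -0.0154  0.0464]] [-0.0294  1.0917 -1.3389] 0.04455646800707129
```

View pics/w15.png

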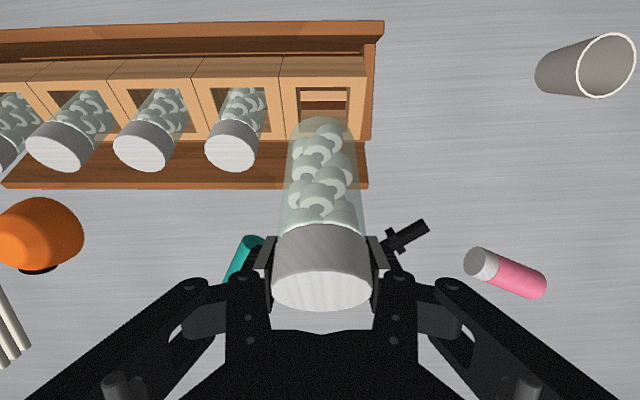

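```bash
python3 -m crank '[[1,[22,0,-2],0],[1,[45,0,-4],0],[1,[68,1,-6],0],[1,[88,1,-7],0],[1,[88,1,-7],0],[1,[88,1,-7],0],[1,[88,1,-7],0],[1,[88,1,-7],0]]' 60
python3 - <<'E'
from h import *
np.set_printoptions(precision=4,suppress=True)
im,d,c=cap('wrist','w16'); cv2.imwrite('pics/w16.png',im)
w=load('w16')
for v in range(235,310,10): print(v,dep(w,321,v))
s=robot.get_state(); print(s['qpos'],s['position'],s['tcp_rot'],s['force'],s['gripper_width'])
E
```

```text
t: 23.0
position: [0.5034, -0.0526, 0.1602]
tcp_rot: [[-0.043, -0.052, -0.998], [0.017, -0.999, 0.051], [-0.999, -0.015, 0.043]]
force: [-0.5, -0.1, -1.0]
gripper_width: 0.0446
235 [ 0.528  -0.0543  0.1925]
245 [ 0.5247 -0.0541  0.1951]
255 [ 0.5224 -0.0541  0.1992]
265 [ 0.5205 -0.054   0.2035]
275 [ 0.5163 -0.0538  0.2042]
285 [ 0.5078 -0.0533  0.1991]
295 [ 0.4981 -0.0527  0.1933]
305 [ 0.4887 -0.0521  0.1887]
[-0.3067  0.0091  2.0244  0.0036  1.1537  1.3145] [ 0.5034 -0.0527  0.1603] [[-0.0425 -0.0523 -0.9977]
 [ 0.0169 -0.9985  0.0516]
 [-0.999  -0.0147  0.0433]] [-0.1628  0.8021 -1.6743] 0.044990719129546594
```

View pics/w16.png

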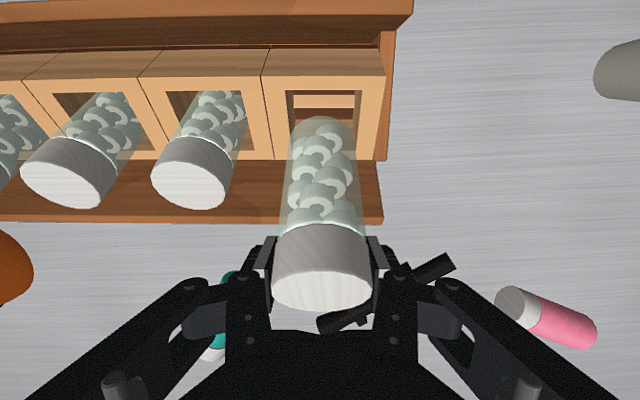

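```bash
python3 -m crank '[[1,[8,0,-5],0],[1,[16,0,-10],0],[1,[24,1,-14],0],[1,[32,1,-19],0],[1,[39,1,-23],0],[1,[44,1,-26],0],[1,[48,1,-29],0],[1,[48,1,-29],0]]' 60
python3 - <<'E'
from h import *
np.set_printoptions(precision=4,suppress=True)
im,d,c=cap('wrist','w17'); cv2.imwrite('pics/w17.png',im)
s=robot.get_state(); print(s['qpos'],s['position'],s['tcp_rot'],s['force'],s['gripper_width'])
E
```

```text
t: 23.72
position: [0.53, -0.0543, 0.1096]
tcp_rot: [[-0.044, -0.052, -0.998], [0.017, -0.999, 0.052], [-0.999, -0.015, 0.045]]
force: [-0.7, 0.5, -1.1]
gripper_width: 0.0449
[-0.2945  0.1348  1.9927  0.0044  1.0611  1.326 ] [ 0.5301 -0.0543  0.1103] [[-0.0438 -0.0522 -0.9977]
 [ 0.0173 -0.9985  0.0515]
 [-0.9989 -0.015   0.0446]] [-0.8553 -0.2378 -0.9784] 0.04478545425172571
```

View pics/w17.png

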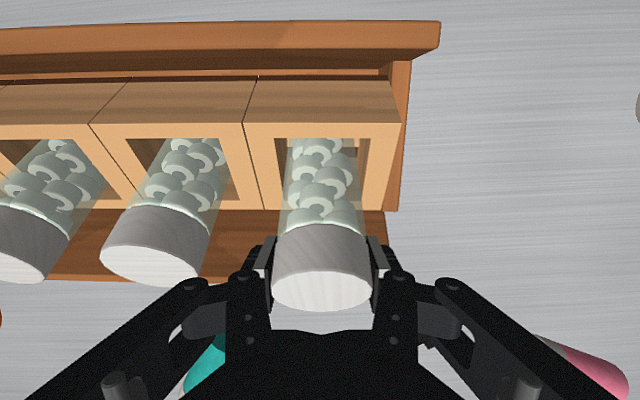

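Entering cleanly. Now the last 12 mm.

```bash
python3 -m crank '[[1,[3,0,-2],0],[1,[6,0,-4],0],[1,[8,0,-5],0],[1,[10,0,-6],0],[1,[12,0,-7],0],[1,[12,0,-7],0],[1,[12,0,-7],0],[1,[12,0,-7],0]]' 60
```

```text
t: 24.43
position: [0.5364, -0.0545, 0.0985]
tcp_rot: [[-0.044, -0.052, -0.998], [0.017, -0.999, 0.051], [-0.999, -0.015, 0.045]]
force: [-3.3, 1.2, 3.6]
gripper_width: 0.0447
```

```bash
python3 -m crank '[[-0.5,[0,0,0],0],[-0.5,[0,0,0],0],[-0.5,[0,0,0],0],[-0.5,[0,0,0],0],[-0.5,[0,0,0],0],[-0.5,[0,0,0],0],[-0.5,[-5,0,0],0],[-0.5,[-10,0,0],0]]'
python3 -m crank '[[-0.5,[-10,0,0],0],[-0.5,[-30,0,0],0],[-0.5,[-60,0,0],0],[-0.5,[-90,0,0],0],[-0.5,[-110,0,0],0],[-0.5,[-110,0,0],0],[-0.5,[-110,0,0],0],[-0.5,[-110,0,0],0]]'
python3 - <<'E'
from h import *
np.set_printoptions(precision=4,suppress=True)
im,d,c=cap('wrist','w18'); cv2.imwrite('pics/w18.png',im)
s=robot.get_state(); print(s['qpos'],s['position'],s['tcp_rot'],s['force'],s['gripper_width'])
E
```

```text
t: 25.1
position: [0.5366, -0.0546, 0.1085]
tcp_rot: [[-0.045, -0.052, -0.998], [0.018, -0.999, 0.051], [-0.999, -0.015, 0.046]]
force: [0.2, -0.2, -0.6]
gripper_width: 0.0643
t: 25.77
position: [0.541, -0.0563, 0.2178]
tcp_rot: [[-0.046, -0.052, -0.998], [0.018, -0.999, 0.051], [-0.999, -0.015, 0.047]]
force: [0.8, 0.4, 0.3]
gripper_width: 0.0642
[-0.2921  0.0372  1.8863  0.0039  1.2691  1.3293] [ 0.5406 -0.0562  0.2169] [[-0.0477 -0.0522 -0.9975]
 [ 0.0183 -0.9985  0.0514]
 [-0.9987 -0.0158  0.0486]] [-0.7551  0.6757 -0.4269] 0.06406997011145248
```

View pics/w18.png

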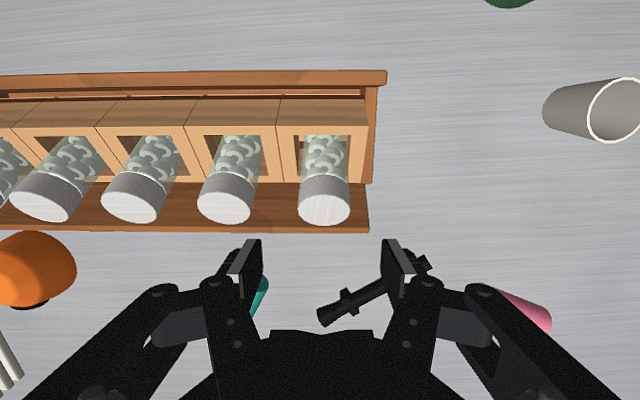

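```bash
python3 -m crank '[[1,[0,-5,15],0],[1,[1,-10,30],0],[1,[2,-18,45],0],[1,[3,-25,60],0],[1,[4,-33,80],0],[1,[5,-41,100],0],[1,[5,-41,100],0],[1,[5,-41,100],0]]' 30
python3 - <<'E'
from h import *
np.set_printoptions(precision=4,suppress=True)
w=load('w18')
for u,v in [(324,204),(226,203),(132,200)]: print(dep(w,u,v))
im,d,c=cap('wrist','w19'); cv2.imwrite('pics/w19.png',im)
im,d,c=cap('top','t19'); cv2.imwrite('pics/t19.png',im)
s=robot.get_state(); print(s['qpos'],s['position'],s['tcp_rot'],s['force'],s['gripper_width'])
E
```

```text
t: 26.48
position: [0.4416, -0.0096, 0.216]
tcp_rot: [[-0.05, -0.052, -0.997], [0.019, -0.999, 0.051], [-0.999, -0.016, 0.051]]
force: [0.1, -0.0, 0.8]
gripper_width: -0.0001
[ 0.5366 -0.0572  0.1362]
[0.5413 0.0255 0.1359]
[0.5483 0.1054 0.1375]
[-0.256  -0.2039  2.1111  0.0057  1.2862  1.3651] [ 0.4429 -0.0102  0.2168] [[-0.0486 -0.0524 -0.9974]
 [ 0.0184 -0.9985  0.0515]
 [-0.9986 -0.0159  0.0495]] [-0.1189 -0.1947  0.2777] 8.375069614228905e-05
```

View pics/w19.png

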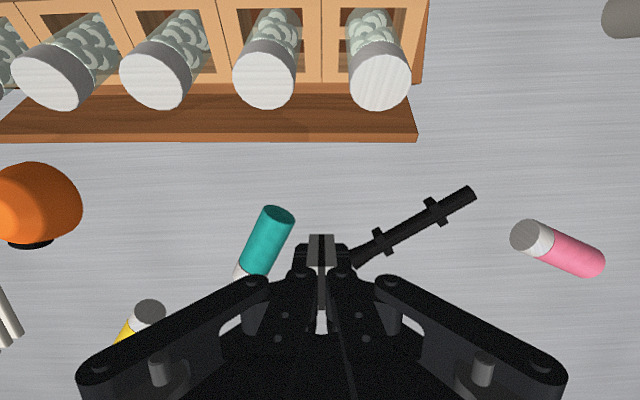

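```bash
python3 -m crank '[[1,[25,0,-2],0],[1,[50,1,-4],0],[1,[75,1,-6],0],[1,[100,1,-8],0],[1,[125,2,-10],0],[1,[145,2,-12],0],[1,[158,2,-13],0],[1,[158,2,-13],0]]'
python3 - <<'E'
from h import *
np.set_printoptions(precision=4,suppress=True)
im,d,c=cap('wrist','w20'); cv2.imwrite('pics/w20.png',im)
s=robot.get_state(); print(s['qpos'],s['position'],s['tcp_rot'],s['force'],s['gripper_width'])
E
```

```text
t: 27.25
position: [0.446, -0.0098, 0.0548]
tcp_rot: [[-0.056, -0.053, -0.997], [0.02, -0.998, 0.052], [-0.998, -0.017, 0.057]]
force: [-0.5, -0.7, -0.9]
gripper_width: 0.0001
[-0.2531  0.0419  2.2123  0.0069  0.9436  1.3659] [ 0.4472 -0.01    0.0565] [[-0.053  -0.0528 -0.9972]
 [ 0.0195 -0.9985  0.0519]
 [-0.9984 -0.0167  0.054 ]] [ 0.2123 -0.6008  0.7184] 0.00044602367311066034
```

View pics/w20.png

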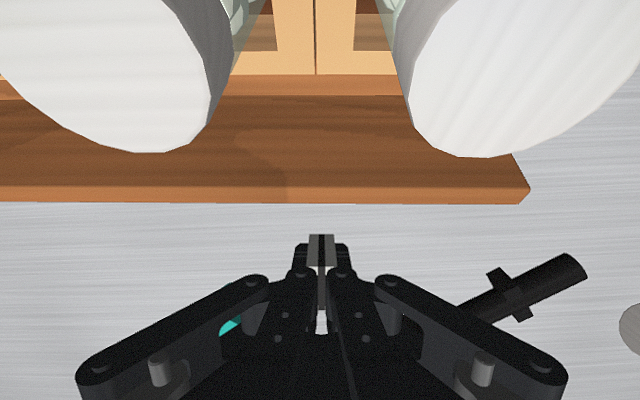

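```bash
python3 -m crank '[[1,[0,0,-7],0],[1,[0,0,-14],0],[1,[-2,0,-20],0],[1,[-4,0,-26],0],[1,[-7,0,-32],0],[1,[-10,0,-38],0],[1,[-12,0,-42],0],[1,[-12,0,-42],0]]'
python3 -m crank '[[1,[-2,0,-2],0],[1,[-4,0,-4],0],[1,[-6,0,-6],0],[1,[-8,0,-8],0],[1,[-9,0,-10],0],[1,[-10,0,-11],0],[1,[-11,0,-12],0],[1,[-11,0,-12],0]]'
```

```text
t: 27.97
position: [0.4913, -0.0125, 0.0674]
tcp_rot: [[-0.051, -0.053, -0.997], [0.019, -0.998, 0.052], [-0.999, -0.017, 0.052]]
force: [-0.2, 0.3, -0.4]
gripper_width: -0.0
t: 28.63
position: [0.5037, -0.0133, 0.0778]
tcp_rot: [[-0.051, -0.053, -0.997], [0.02, -0.998, 0.052], [-0.998, -0.017, 0.052]]
force: [-3.0, 1.3, -0.9]
gripper_width: -0.0
```

Run:
```python
from h import *
np.set_printoptions(precision=4,suppress=True)
im,d,c=cap('wrist','w21'); cv2.imwrite('pics/w21.png',im)
s=robot.get_state(); print(s['qpos'],s['position'],s['tcp_rot'],s['force'],s['gripper_width'])
```

```text
[-0.2317  0.1261  2.0729  0.0086  0.9968  1.3868] [ 0.5037 -0.0133  0.0777] [[-0.0511 -0.0529 -0.9973]
 [ 0.0195 -0.9985  0.0519]
 [-0.9985 -0.0168  0.052 ]] [-2.9224  0.1721 -1.1818] -0.0004176331382916242
```

View pics/w21.png

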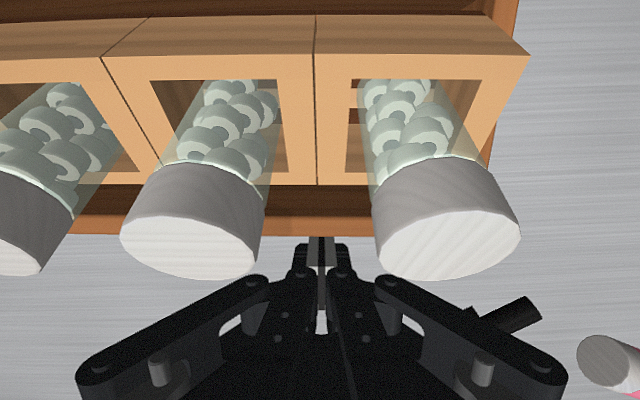

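```bash
python3 -m crank '[[1,[0,0,-1],0],[1,[0,0,-2],0],[1,[0,0,-3],0],[1,[0,0,-4],0],[1,[0,0,-5],0],[1,[0,0,-6],0],[1,[0,0,-6],0],[1,[0,0,-6],0]]'
```

```text
t: 29.35
position: [0.5052, -0.0132, 0.078]
tcp_rot: [[-0.065, -0.053, -0.997], [0.02, -0.998, 0.051], [-0.998, -0.017, 0.066]]
force: [-20.5, 1.0, 14.4]
gripper_width: -0.0004
```

```bash
python3 -m crank '[[1,[0,0,4],0],[1,[0,0,10],0],[1,[0,0,20],0],[1,[0,0,35],0],[1,[-10,0,45],0],[1,[-40,0,50],0],[1,[-80,0,55],0],[1,[-110,0,60],0]]'
python3 -m crank '[[1,[0,0,0],0],[1,[0,0,0],0],[1,[0,0,0],0],[1,[0,0,0],0],[1,[0,0,0],0],[1,[0,0,0],0],[1,[0,0,0],0],[1,[0,0,0],0]]'
python3 - <<'E'
from h import *
np.set_printoptions(precision=4,suppress=True)
im,d,c=cap('wrist','w22'); cv2.imwrite('pics/w22.png',im)
im,d,c=cap('scene','s22'); cv2.imwrite('pics/s22.png',cv2.resize(im[160:300,270:470],None,fx=4,fy=4,interpolation=cv2.INTER_CUBIC))
s=robot.get_state(); print(s['qpos'],s['position'],s['tcp_rot'],s['force'],s['gripper_width'])
E
```

```text
t: 30.02
position: [0.4528, -0.0125, 0.1942]
tcp_rot: [[-0.061, -0.053, -0.997], [0.02, -0.998, 0.052], [-0.998, -0.016, 0.062]]
force: [0.5, 0.0, 0.3]
gripper_width: 0.0002
t: 30.68
position: [0.4526, -0.0124, 0.1934]
tcp_rot: [[-0.062, -0.053, -0.997], [0.02, -0.998, 0.051], [-0.998, -0.017, 0.063]]
force: [-0.7, 0.9, 0.9]
gripper_width: 0.0
[-0.2543 -0.1462  2.1056  0.0037  1.2469  1.3673] [ 0.4528 -0.0125  0.1938] [[-0.0617 -0.0525 -0.9967]
 [ 0.0197 -0.9985  0.0514]
 [-0.9979 -0.0165  0.0626]] [ 0.4188 -0.4095 -1.0133] 0.00011279510310558412
```

View pics/w22.png

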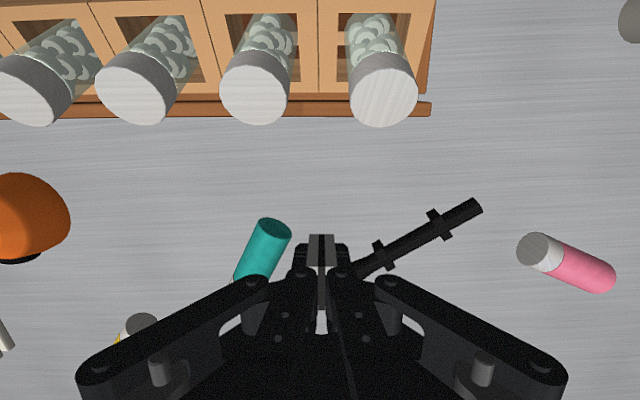

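View pics/s22.png

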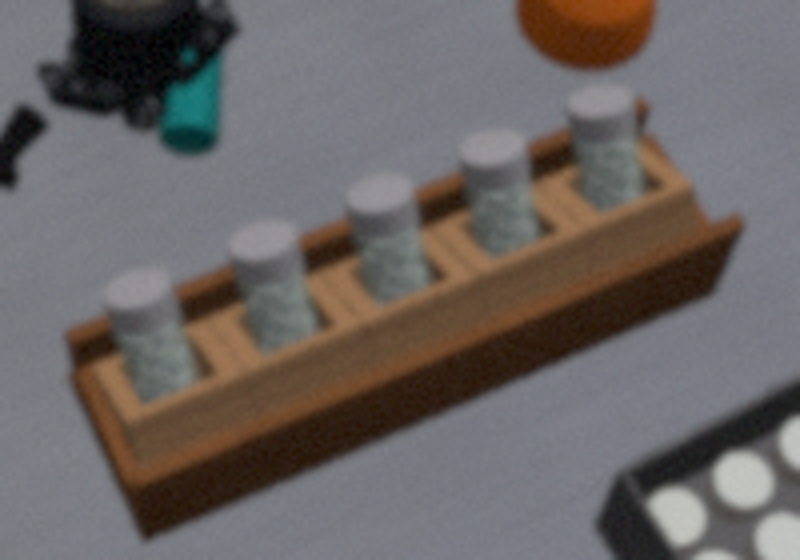

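Run:
```python
from h import *
np.set_printoptions(precision=4,suppress=True)
w=load('w22')
cv2.imwrite('pics/w22c.png',cv2.resize(w['im'][60:140,290:450],None,fx=5,fy=5,interpolation=cv2.INTER_CUBIC))
```

```text
(no output)
```

View pics/w22c.png

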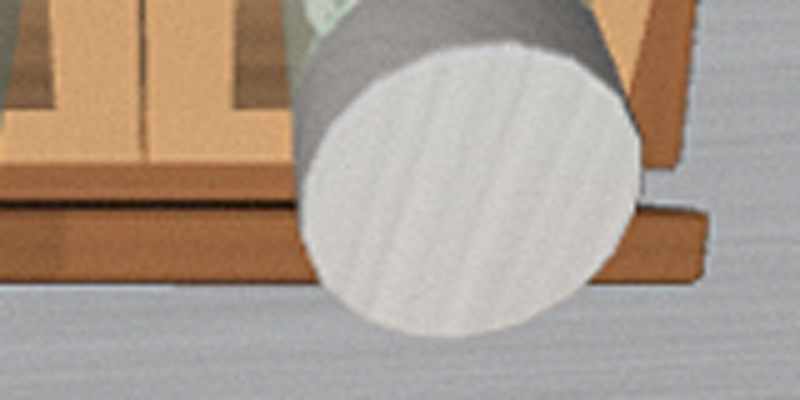

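Run:
```python
from h import *
np.set_printoptions(precision=4,suppress=True)
w=load('w22')
print('side front',at_z(w,423,93,.062),dep(w,423,90)); 
for z in (.08,.086,.09): print(z,at_z(w,422,101.6,z),at_z(w,422,116.6,z))
print([dep(w,422,v) for v in range(100,119,2)])
s=load('s22')
# back board outer top edge (world) for reference
w=load('w18')
print(at_z(w,386,71,.105),dep(w,380,74),dep(w,330,77))
```

```text
side front [ 0.5299 -0.1058  0.062 ] [ 0.5325 -0.1062  0.0603]
0.08 [ 0.5233 -0.0996  0.08  ] [ 0.511  -0.1004  0.08  ]
0.086 [ 0.5236 -0.0977  0.086 ] [ 0.5115 -0.0985  0.086 ]
0.09 [ 0.5237 -0.0964  0.09  ] [ 0.5119 -0.0972  0.09  ]
[array([ 0.5218, -0.1253, -0.0001]), array([ 0.5232, -0.098 ,  0.085 ]), array([ 0.5216, -0.0982,  0.0846]), array([ 0.5202, -0.0974,  0.0874]), array([ 0.5185, -0.0982,  0.0855]), array([ 0.5168, -0.0986,  0.0845]), array([ 0.5152, -0.0984,  0.0853]), array([ 0.5136, -0.0984,  0.0859]), array([ 0.5119, -0.0989,  0.0845]), array([ 0.5024, -0.126 ,  0.0014])]
[ 0.6391 -0.1131  0.105 ] [ 0.637  -0.1081  0.1054] [ 0.6369 -0.0669  0.1047]
```

Run:
```python
from h import *
im,d,c=cap('top','t23'); cv2.imwrite('pics/t23.png',im)
a=load('top');b=load('t23')
D=cv2.absdiff(cv2.cvtColor(a['im'],6),cv2.cvtColor(b['im'],6))
for n,(u,v) in dict(cup=(449,168),hut=(205,231),bigjar=(419,120)).items(): print(n,D[v-22:v+22,u-22:u+22].mean().round(2))
```

```text
cup 8.66
hut 6.03
bigjar 6.87
```

View pics/t23.png

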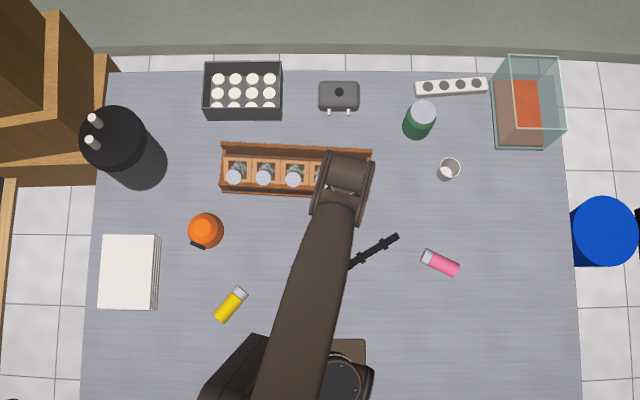

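The top view shows the cup (449,168), hut (205,231), wide jar (419,120) and tube (375,250) unmoved. The front edge is upright at (222,190), and the hand is clear of everything.

```bash
python3 -c "
from cell import robot
print(robot.get_state()['t'],robot.finish_job())"
```

```text
the job is handed in; nothing more can be done
30.8333 None
```

Both spare jars are in the two empty end pockets, cap up, and the drop front is pushed to its stop. I handed the job in at 30.8 s; no verdict was reported.

- **How it was done:** The hand can only point down, so I gripped each jar near its cap. I tilted it about 28° against the top edge of the cabinet's back board, then slid it along the pocket axis to the floor. I shut the front with the closed fingers, between two jars.
- **Jars:** Each insertion ended with a push-back from the pocket floor of about 5 to 7 N. Afterwards both new caps lay in line with the neighbouring seated caps, to within a few mm, and at the same height, to within about 1 mm.
- **Drop front:** The push ended with about 20 N, against the 3 to 12 N it takes to move, with almost no further travel. The top outer edge sat at x = 0.5115 m, and the hinge geometry predicts 0.511 to 0.513 m when shut. I did not see the outer face directly.
- **Disagreements:**
  - The fixed cameras read heights up to about 9 mm lower by triangulation than the depth and wrist views; I went by the wrist camera.
  - The cabinet's side ended about 6 mm behind the shut board, and its depth measured about 128 mm against the 133 mm in the text.
- **Bystanders:** The cup, hut, tube and wide jar looked unmoved in the last top view. The image difference there was small but not zero, and I judged it by eye. The arm hid the two seated jars nearest the right end in that view; the scene view after the push shows all five jars upright in the rack.

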